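Bead-clean used pipe fittings in a collared pot

TASK

Clean the used pipe fittings in the steel pot of ceramic balls. First, with the bar from the cradle and not with the fingers, turn the threaded collar that holds the pot clockwise (seen from above) until it is fully tight, moving the bar from hole to hole as the guard posts stop its swing; only then put every pipe fitting (elbows, plug, cap) lying on the bench into the pot, and once they are all in stir with the stirrer in three or more full wide circles, its tip well down among the balls and fittings. Spill nothing, lay the bar back in its cradle, hang the stirrer upright in its stand again, and leave the other things alone.

Things in the scene. Friction and masses are not known exactly. Their poses are not given: they have to be found in the camera images.
- chuck: Fixed pot holder: grey flange 196 mm across, 16 mm thick, with the pot and collar in its middle. Origin under its centre, z up, -x its front, roughly facing the robot. Three guard posts 12 mm thick, tops at 66 mm, stand 88 mm from the axis: one behind (+x), two 62 deg either side of -x. They let the bar swing in front within 52 deg of -x.
- collar: Threaded collar round the pot, dark steel, 144 mm across, 28 mm high, with six radial holes 60 deg apart, square, 13 mm wide and high, 18 mm deep, straight-sided. Origin on the axis at the height of the holes: 45 mm above the bench when slack (joint 0), sinking 1.5 mm per rad to 40 mm when tight.
- collar_turn (a joint): Turn of the collar in rad: grows clockwise seen from above; 0 fully slack, 3.2 fully tight (a hard stop). Starts between 0.2 and 1.1. Friction about 0.15 N m; it stays where it is left.
- hole0 (a point): Centre of the mouth of one hole of the collar, 72 mm from the axis; the hole runs from here straight towards the axis. The other five mouths lie at 60 deg steps round the axis from it.
- pot: Open steel pot fixed upright on the axis of the holder: 106 mm outside (109 at the rim), 100 mm inside, 80 mm tall, bottom 4 mm thick, rim 100 mm above the bench. Origin at the centre of its underside, z up.
- bead0: White ceramic ball, 18 mm across, in the pot. Origin at its centre.
- bead1: White ceramic ball, 18 mm across, in the pot. Origin at its centre.
- bead2: White ceramic ball, 18 mm across, in the pot. Origin at its centre.
- bead3: White ceramic ball, 18 mm across, in the pot. Origin at its centre.
- bead4: White ceramic ball, 18 mm across, in the pot. Origin at its centre.
- bar: Turning bar: plain round steel bar 10 mm thick, 150 mm long, with a square black grip sleeve 14 mm thick and 52 mm long round its middle; both ends alike. Origin at its middle, x along the bar. It starts lying level in the cradle, sleeve between the forks. 0.11 kg.
- cradle: Fixed grey rest for the bar, which lies along its x: base 96 x 40 mm, 6 mm thick, with two upright forks, 8 mm thick and 52 mm tall, 38 mm either side of the middle along x; notch floor at 35 mm, about 17 mm wide there, wider at the top. Origin at the centre of its underside. The corner of a tall machine stands about 10 cm behind it, at the left of the pot holder.
- cradle_seat (a point): Where the bar's middle belongs in the cradle: 40 mm above the bench, midway between the forks (the sleeve has 8 mm play along x).
- stirrer: Upright stirrer: steel rod 12 mm thick with a round tip; a white disc 34 mm across and 4 mm thick begins 95 mm above the tip; above it a black square head 16 x 16 mm, from 99 to 145 mm above the tip, its faces across x and y. Origin at the tip; z runs up the rod. Hangs by the disc in the stand. 0.09 kg.
- stand: Fixed stand for the stirrer: base 70 x 80 mm, two uprights at its +y and -y side, top plate 50 x 66 mm (8 mm thick, top 105 mm above the bench) with a 22 mm hole in the middle. Origin at the centre of its underside.
- stand_top (a point): Centre of the hole in the stand's top plate, at its upper face; the stirrer's disc rests on it, the tip hanging 95 mm below.
- elbow_a: White push-fit elbow fitting, 33 x 33 x 17 mm: barrels 17 mm thick, one along x at y = +8 mm (x from -16 to 14), one along y at x = -8 mm (y from -14 to 16). Origin under its middle, z up, lying flat. May be absent.
- elbow_b: Black push-fit elbow fitting, same shape and frame as the white one. May be absent.
- plug: White push-fit plug fitting, barrel 17 mm thick and 33 mm long along y. Origin under its middle, z up. May be absent.
- cap: White round threaded pipe cap, 22 mm across and 22 mm tall, standing. Origin under its middle, z up. May be absent.
- solenoid_valve: Bystander: brass solenoid valve with black coil, 39 x 66 x 60 mm, loose. Leave it alone.
- amber_vial: Bystander: small amber bottle with white cap, 29 mm across, 68 mm tall, loose. Leave it alone.
- reagent_box: Bystander: white and red carton 39 x 81 x 60 mm, loose. Leave it alone.

How it is judged:
By the outcome, as a careful person would: the job done as asked, in the order asked, and still so for the second after the job is handed in, with the robot touching nothing.
Of elbow_a, elbow_b, plug, cap only 2 to 3 are there at a start; the rules pass over those that are not, and their reading is None.
At some moment in a run one of elbow_a, elbow_b may be knocked a few centimetres aside while the robot is not near it.
It also fails if it takes over 210 s, if anything falls off the work surface, if the arm or the gripper's body presses on something with over 40 N, if the wrist force passes 120 N, or if a joint passes its speed limit or range.

ROBOT

A 6-joint arm with a two-finger parallel gripper is mounted at the origin on a cart in front of the work surface, level with it; the furniture and walls round the work are solid. World frame = base frame: x ahead of the robot, y to its left, z up, the work surface at z = 0. Lengths are in m, angles in rad, forces in N, time in s.
With the tool pointing down it reaches from about 0.3 to 0.85 m from the base axis. Payload 5.4 kg.
Tool frame: the origin (TCP) lies midway between the tips of the shut fingers; the grasp point (between the pads) lies 19 mm behind it; z points along the fingers, y is the line along which they close (so a half turn about z gives the same grasp; the last joint's range is limited). The gripper opens to 85 mm and grips with 20 to 120 N. Pads are 22 mm wide; open, the fingers measure 114 mm over their backs; the gripper's body (76 mm by 85 mm) begins 54 mm behind the grasp point. The pads swing forward as they close: fully open they stand 13 mm farther back than shut.
Start: joints at [-1.324, 0.158, 1.597, -0, 1.386, -0.21], TCP at [0.254, -0.516, 0.231] pointing down, gripper open.
Joint ranges: [-2.91, 2.91], [-0.94, 2.29], [0.18, 2.7], [-1.29, 4.43], [0.17, 2.64], [-3, 3]. Speed limits (rad/s): [2.57, 2.57, 3.14, 3.14, 3.14, 3.14].

INTERFACE

Orientations are given as a rotation vector (axis times angle).
In Python, from rig import env gives the robot as it stands. The module is installed in compiled form; this text tells all that it offers.
- The arm moves only by the tool carry_out, never from a script. Its argument "motion" is a list of rows, each a list of 2 entries, a list of its own where there are three numbers: the shift along the tool's x, y, z in m, then the turn about the tool's z in rad. A call has 1 to 20 rows; each row is the pose to reach, as a shift and turn from the pose commanded when the call began, along the tool's axes at that moment; what a row does not reach only later rows make up. A row lasts 1/8 s, in which the tool goes at most 62.5 mm and 10.7 degrees, less where a joint would pass 70% of its speed; a pose out of reach is approached as far as the arm can. A call with a gripper value outside its range is refused whole. "hand" is the opening, from 0 (shut) to 1 (fully open), set as the call begins (left out, the last holds). The fingers move at their own pace and stop on an object; "grip_force" is the grip in N (left out, the last holds). Time passes only in rows, so rows that repeat a pose let the fingers close. It gives the time, the measured TCP pose, the force, the opening and the grip force at its end, in the units of the state.
- env.sense(): the state, without advancing time (a new reading comes with each control period).
- env.get_image(name): name is "scene" or "top"; returns a dict with "image" (420x560x3 uint8, red, green, blue), "z_map" (420x560 float32, m along the optical axis (not along the pixel's ray), 0 where there is no reading), "camera_matrix" (3x3 intrinsics, pixels), "distortion" ([k1, k2, p1, p2, k3] as OpenCV has them; the pictures are not rectified), "eye" and "orientation" of the camera in the world. Camera axes: x right, y down, z forward; pixel columns grow to the right and rows downward; lengths in m; the calibration is good to about 2 mm. A picture is of the moment at which its call begins.
- env.job_done(): hands the job in; it is judged then, once.
The state is a dict: "clock": time; "q": joint angles; "qvel": joint speeds; "effort": joint torques, N m; "position": TCP position; "orientation": TCP orientation; "contact_force": force on the tool from outside, world axes, zero at the start; "moment": the same for the moment, N m; "gripper_width": finger opening in m; "grip_force": force on a finger pad.
Only numpy, scipy, OpenCV 4.12 (cv2) and the standard library are available. Lean on these libraries where they do the work, as an engineer would, in place of code of your own. Each camera call takes 0.05 s, during which the arm holds its last target. There are 200 camera calls.

## Working session

There is one attempt and no reset: what is moved stays moved. The work goes in short steps, Python scripts to look and compute and a tool call to move; the robot and the scene stay as the last step left them, time stands still between calls to the robot, and variables do not carry over. Pictures are saved under pics/ and viewed, at most 14 in all, crops included, and the job is handed in when it is done.

Besides the shell and the picture viewer there is one more tool, called as name([rows], argument=value, ...), one row to a line, values as JSON. carry_out: Moves the arm, as the interface text tells. Its arguments: {"type":"object","properties":{"motion":{"type":"array","items":{"type":"array"}},"hand":{"type":"number"},"grip_force":{"type":"number"}},"required":["motion"]}

```bash
mkdir -p pics; cat > h.py <<'E'
import numpy as np, cv2
from scipy.spatial.transform import Rotation as R
from rig import env
def shot(n):
    d=env.get_image(n); 
    o=np.array(d['orientation']); d['R']=o if o.shape==(3,3) else R.from_rotvec(o).as_matrix()
    return d
def ray(d,px):
    p=cv2.undistortPoints(np.array(px,float).reshape(-1,1,2),np.array(d['camera_matrix']),np.array(d['distortion'])).reshape(-1,2)
    return np.c_[p,np.ones(len(p))]
def onplane(d,px,z):
    v=ray(d,px)@d['R'].T; e=np.array(d['eye']); return e+v*((z-e[2])/v[:,2])[:,None]
def cloud(d):
    h,w=d['z_map'].shape; u,v=np.meshgrid(np.arange(w),np.arange(h))
    P=ray(d,np.c_[u.ravel(),v.ravel()])*d['z_map'].reshape(-1,1)
    P=P@d['R'].T+np.array(d['eye']); P[d['z_map'].ravel()==0]=np.nan
    return P.reshape(h,w,3)
def proj(d,P):
    rv,_=cv2.Rodrigues(d['R'].T); t=-d['R'].T@np.array(d['eye'])
    return cv2.projectPoints(np.array(P,float).reshape(-1,1,3),rv,t,np.array(d['camera_matrix']),np.array(d['distortion']))[0].reshape(-1,2)
def save(im,n,s=1.4):
    cv2.imwrite('pics/'+n,cv2.resize(im[...,::-1],None,fx=s,fy=s))
E
python3 - <<'E'
from h import *
for n in('scene','top'):
    d=shot(n); save(d['image'],n+'0.png'); print(n,d['eye'],d['orientation'],d['camera_matrix'])
s=env.sense();print(s)
E
```

```text
scene [-0.13614213  0.88058583  1.07365481] [-0.74646203  2.55237835 -1.19247758] [[502.23610867   0.         272.77545942]
 [  0.         502.23610867 213.27783505]
 [  0.           0.           1.        ]]
top [ 0.41621407 -0.11582526  1.49506833] [-2.16762229  2.18397076 -0.06643508] [[500.39814008   0.         281.4928014 ]
 [  0.         500.39814008 205.46163889]
 [  0.           0.           1.        ]]
{'clock': 0.1, 'q': array([-1.32407285e+00,  1.59021572e-01,  1.59809160e+00,  1.41168364e-05,
        1.38618988e+00, -2.10095640e-01]), 'qvel': array([-3.39087333e-04, -7.26872385e-04, -2.44103045e-03,  2.48900480e-05,
       -1.05385198e-03,  3.37124478e-04]), 'effort': array([ 5.94100293e-04, -3.96985924e+01, -3.32339966e+01, -2.39032506e-04,
        4.06928564e-03, -1.98528127e-06]), 'position': array([ 0.25348436, -0.51551865,  0.23040275]), 'orientation': array([-3.05833340e+00, -7.10955406e-01,  2.73953104e-05]), 'contact_force': array([0.28804485, 0.85706395, 0.64231825]), 'moment': array([ 0.01434303, -0.00522157,  0.03458047]), 'grip_force': 0.0, 'gripper_width': 0.08555705529899864}
```

View pics/scene0.png

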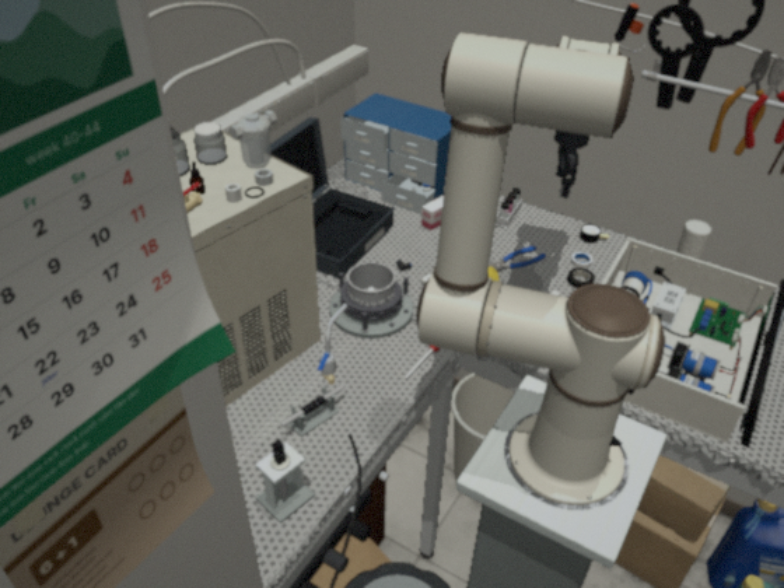

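View pics/top0.png

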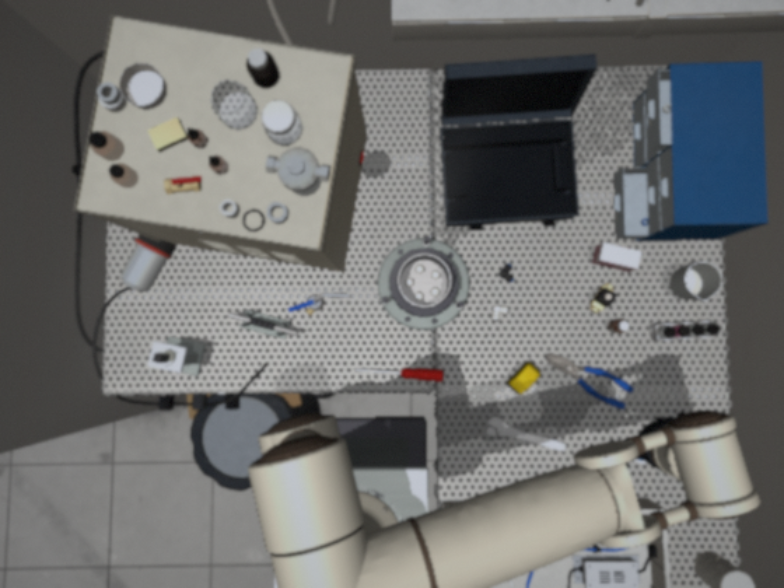

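The top view shows the chuck at (425,282), the cradle at (268,322), the stand at (168,357), a black elbow at (506,272) and a small white piece at (499,312). The box, valve and vial are at the right, around x=600-620. In the scene view the arm hides the fittings. Next I'll enlarge these regions.

```bash
python3 - <<'E'
from h import *
d=shot('top'); im=d['image']; C=cloud(d)
def crop(c,r,h=50,w=66): return cv2.resize(im[r-h:r+h,c-w:c+w],(400,300),interpolation=cv2.INTER_CUBIC)
m=np.vstack([np.hstack([crop(303,201,38,50),crop(360,208,38,50)]),np.hstack([crop(190,232,38,50),crop(122,254,38,50)])])
save(m,'crops0.png',1)
def st(name,c0,c1,r0,r1,z0,z1):
    Q=C[r0:r1,c0:c1].reshape(-1,3); Q=Q[(Q[:,2]>z0)&(Q[:,2]<z1)]
    if len(Q): print(name,len(Q),'mean',Q.mean(0).round(4),'min',Q.min(0).round(4),'max',Q.max(0).round(4)); return Q
st('bench',330,350,230,250,-.05,.05)
Q=st('rim',265,345,160,240,.092,.11)
if Q is not None:
    c,r=cv2.minEnclosingCircle(Q[:,:2].astype(np.float32)); print(c,r)
st('flange',265,345,160,240,.01,.022)
st('posts',265,345,160,240,.058,.072)
st('stand top',95,155,235,275,.09,.115)
st('stir head',95,155,235,275,.13,.16)
Q=st('cradle',155,230,210,250,.03,.06)
if Q is not None:print(cv2.minAreaRect(Q[:,:2].astype(np.float32)))
for n,c in(('elb',(350,375,183,205)),('white',(345,368,213,232))):
    Q=st(n,*c,.006,.05)
E
```

```text
bench 397 mean [ 0.4269 -0.2664 -0.0012] min [ 0.3983 -0.2958 -0.0149] max [ 0.4553 -0.2372  0.0132]
rim 194 mean [ 0.5407 -0.1561  0.0997] min [ 0.4861 -0.2094  0.0923] max [ 0.5907 -0.1028  0.1082]
(0.5379063487052917, -0.15578502416610718) 0.05420545116066933
flange 1469 mean [ 0.536  -0.1557  0.0164] min [ 0.4402 -0.2816  0.01  ] max [ 0.663  -0.0604  0.022 ]
posts 387 mean [ 0.538  -0.1573  0.0616] min [ 0.4711 -0.2764  0.058 ] max [ 0.6562 -0.0708  0.0719]
stand top 385 mean [0.3901 0.3502 0.1046] min [0.3602 0.3175 0.0921] max [0.4186 0.389  0.1137]
stir head 58 mean [0.3893 0.3523 0.1491] min [0.3808 0.3443 0.132 ] max [0.3973 0.3644 0.1583]
cradle 314 mean [0.4613 0.1594 0.0459] min [0.4279 0.0564 0.0307] max [0.5141 0.2502 0.0599]
((0.46083056926727295, 0.14800633490085602), (0.07457220554351807, 0.196088969707489), 11.65789794921875)
elb 99 mean [ 0.5589 -0.3326  0.0143] min [ 0.5347 -0.3702  0.006 ] max [ 0.5909 -0.302   0.0223]
white 97 mean [ 0.4761 -0.3144  0.0148] min [ 0.4513 -0.3474  0.0061] max [ 0.5047 -0.2822  0.0241]
```

View pics/crops0.png

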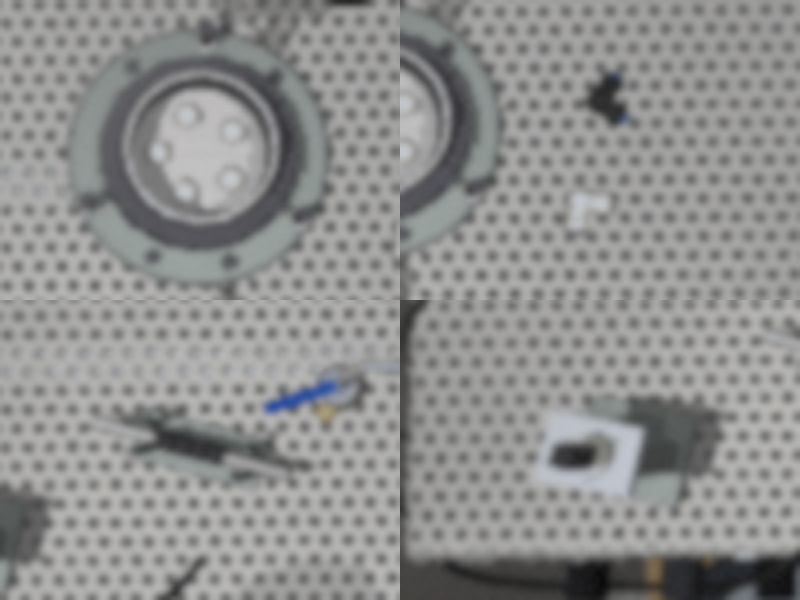

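The crops show the flange with posts at crop positions (215,30), (95,200) and (310,210), a black and a white elbow, the bar lying in the cradle, and the stirrer in its stand. One more measurement, this one with the scene camera, then I'll move.

```bash
python3 - <<'E'
from h import *
d=shot('top'); im=d['image']; C=cloud(d)
c0=np.array([.5385,-.1558]); 
Q=C[150:250,255:355].reshape(-1,3); r=np.hypot(*(Q[:,:2]-c0).T); a=np.degrees(np.arctan2(Q[:,1]-c0[1],Q[:,0]-c0[0]))
k=(r>.082)&(r<.096)&(Q[:,2]>.035)&(Q[:,2]<.08)
h=np.histogram(a[k]%360,bins=72,range=(0,360))[0]; print([(5*i,n) for i,n in enumerate(h) if n])
# flange hull
hsv=cv2.cvtColor(im,cv2.COLOR_RGB2HSV).astype(int)
print('flange hsv',hsv[224,280],'bench',hsv[240,330],'sleeve',hsv[231,188],'bar end',hsv[227,168],hsv[234,208])
# scene
s=shot('scene'); si=s['image']
p=proj(s,[[.5385,-.1558,.045],[.46,.155,.04],[.39,.351,.1]]); print(p.round(1))
def crop(c,r,h,w): return cv2.resize(si[int(r)-h:int(r)+h,int(c)-w:int(c)+w],(400,300),interpolation=cv2.INTER_CUBIC)
A=crop(*p[0],36,48); B=crop(*p[1],30,40); D=crop(*p[2]+[0,10],36,48)
E=cv2.resize(im[215:245,170-10:210+10],(400,200),interpolation=cv2.INTER_CUBIC); E=np.vstack([E,np.zeros((100,400,3),np.uint8)])
save(np.vstack([np.hstack([A,B]),np.hstack([D,E])]),'crops1.png',1)
E
```

```text
[(110, np.int64(9)), (115, np.int64(6)), (230, np.int64(5)), (235, np.int64(10)), (240, np.int64(2)), (350, np.int64(8)), (355, np.int64(8))]
flange hsv [ 86  12 150] bench [ 30   2 122] sleeve [128  18  57] bar end [120   2 162] [150   3  99]
[[264.8 210.4]
 [227.1 282.5]
 [200.7 329.3]]
```

View pics/crops1.png

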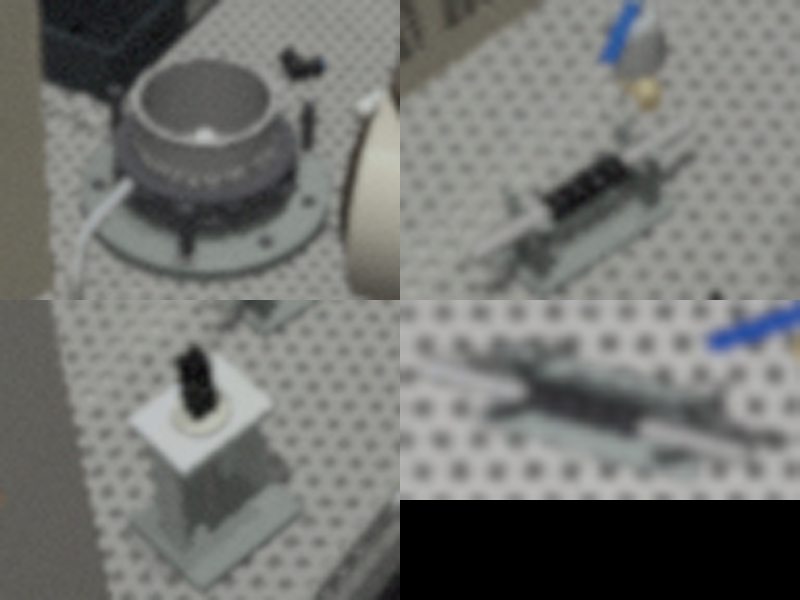

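The scene crops show the bar in the cradle (sleeve crop (550,205) to (625,165)), the stirrer head at (200,380) and the posts. The holes in the collar's side aren't obvious. I'll compute the bar pose, the heights of clutter and the rim fit, then move.

```bash
cat >> h.py <<'E'
def tri(d1,p1,d2,p2):
    a=(ray(d1,[p1])@d1['R'].T)[0]; b=(ray(d2,[p2])@d2['R'].T)[0]; e1,e2=np.array(d1['eye']),np.array(d2['eye'])
    t=np.linalg.lstsq(np.c_[a,-b],e2-e1,rcond=None)[0]; x1=e1+a*t[0]; x2=e2+b*t[1]; return (x1+x2)/2, np.linalg.norm(x1-x2)
def blob(mask,c,r,w,h):
    m=np.zeros(mask.shape,np.uint8); m[r-h:r+h,c-w:c+w]=mask[r-h:r+h,c-w:c+w]
    cs=cv2.findContours(m,cv2.RETR_EXTERNAL,cv2.CHAIN_APPROX_NONE)[0]; k=max(cs,key=cv2.contourArea)
    M=cv2.moments(k); return np.array([M['m10'],M['m01']])/M['m00'],k
E
python3 - <<'E'
from h import *
d=shot('top'); s=shot('scene'); np.savez('first.npz',t=d['image'],s=s['image'],tz=d['z_map'],sz=s['z_map'])
g=lambda x:cv2.cvtColor(x['image'],cv2.COLOR_RGB2GRAY)
for nm,tp,sp in(('sleeve',(188,230,16,8),(226,282,12,9)),('head',(116,254,10,8),(199,320,8,13))):
    for th in(55,70):
        a,ka=blob((g(d)<th).astype(np.uint8),*tp); b,kb=blob((g(s)<th).astype(np.uint8),*sp)
        print(nm,th,a.round(1),cv2.contourArea(ka),b.round(1),cv2.contourArea(kb),tri(d,a,s,b))
        if nm=='sleeve':
            P=onplane(d,ka.reshape(-1,2),.047)[:,:2].astype(np.float32); print(cv2.minAreaRect(P))
            P=onplane(s,kb.reshape(-1,2),.045)[:,:2].astype(np.float32); print('s',cv2.minAreaRect(P))
C=cloud(d); Q=C[200:225,200:260].reshape(-1,3); Q=Q[Q[:,2]>.03]; print('clutter',len(Q),Q.min(0),Q.max(0))
# bar ends: bright pixels
print(onplane(d,[[162,225.6],[211,234.5]],.045))
hull=None
hsv=cv2.cvtColor(d['image'],cv2.COLOR_RGB2HSV)
m=((hsv[...,1]>8)&(hsv[...,0]>70)&(hsv[...,0]<110)).astype(np.uint8); m=cv2.morphologyEx(m,cv2.MORPH_OPEN,np.ones((2,2)))
c,k=blob(m,303,202,40,40); P=onplane(d,cv2.convexHull(k).reshape(-1,2),.016)[:,:2].astype(np.float32); print('flange',cv2.minEnclosingCircle(P),cv2.fitEllipse(P))
E
```

```text
sleeve 55 [184.8 229.4] 9.0 [226.6 287.3] 42.0 (array([0.45208942, 0.1803877 , 0.05035217]), np.float64(0.015788921758100066))
((0.458990216255188, 0.18598587810993195), (0.022072680294513702, 0.006366360001266003), 71.17933654785156)
s ((0.4496102035045624, 0.17654967308044434), (0.03671292960643768, 0.01848316378891468), 67.36005401611328)
sleeve 70 [187.2 230.2] 49.5 [227.4 287.4] 60.5 (array([0.45136406, 0.17544395, 0.0453791 ]), np.float64(0.012251539959749013))
((0.4572431445121765, 0.18085449934005737), (0.05513261258602142, 0.013645031489431858), 71.1729736328125)
s ((0.447218656539917, 0.1694752424955368), (0.05069301649928093, 0.025188134983181953), 32.9460334777832)
head 55 [116.3 255.1] 10.5 [198.7 322.5] 70.5 (array([0.38933901, 0.353443  , 0.12892771]), np.float64(0.0022312902306344706))
head 70 [115.4 255.1] 25.5 [198.6 322.4] 81.0 (array([0.38889032, 0.35481871, 0.13127064]), np.float64(0.0011995874221589684))
clutter 241 [ 0.47850138 -0.01030231  0.03201844] [0.51404635 0.12361337 0.14578541]
[[0.470466   0.251741   0.045     ]
 [0.44351647 0.10973269 0.045     ]]
flange ((0.5339802503585815, -0.16002002358436584), 0.09695324301719666) ((0.5321235656738281, -0.1646522432565689), (0.17608612775802612, 0.1931373029947281), 63.150569915771484)
```

```bash
cat >> h.py <<'E'
def th(s=None):
    s=s or env.sense(); M=R.from_rotvec(s['orientation']).as_matrix(); return np.arctan2(M[1,0],M[0,0])
def go(*targets):
    s=env.sense(); M=R.from_rotvec(s['orientation']).as_matrix(); t0=th(s)
    print('now',s['clock'],s['position'].round(4),'th',round(np.degrees(t0),2),'tilt',np.degrees(np.arccos(-M[2,2])).round(2),'F',s['contact_force'].round(1),'M',s['moment'].round(2),'w',round(s['gripper_width'],4),s['grip_force'])
    for x,y,z,a in targets:
        v=M.T@(np.array([x,y,z])-s['position']); dt=-(np.radians(a)-t0); print((v*1e3).round(1),'mm turn',round((dt+np.pi)%(2*np.pi)-np.pi,4))
E
python3 - <<'E'
from h import *
go((.33,-.2,.3,50),(.44,.178,.28,78.5),)
E
```

```text
now 0.35 [ 0.2536 -0.5159  0.2311] th 26.17 tilt 0.02 F [-0.3 -0.  -1. ] M [-0.01 -0.04  0.  ] w 0.0853 0.0
[ 207.9 -249.9  -68.8] mm turn -0.4159
[ 473.4 -540.6  -48.7] mm turn -0.9133
```

carry_out([
  [[0.05, -0.06, -0.06], -0.1],
  [[0.1, -0.12, -0.07], -0.2],
  [[0.15, -0.18, -0.07], -0.3],
  [[0.19, -0.225, -0.07], -0.4],
  [[0.23, -0.27, -0.07], -0.5],
  [[0.27, -0.315, -0.07], -0.6],
  [[0.31, -0.36, -0.065], -0.7],
  [[0.35, -0.405, -0.06], -0.8],
  [[0.39, -0.45, -0.055], -0.9],
  [[0.43, -0.495, -0.05], -0.913],
  [[0.473, -0.541, -0.05], -0.913],
  [[0.473, -0.541, -0.05], -0.913],
  [[0.473, -0.541, -0.05], -0.913],
], hand=1.0)

```text
clock: 1.98
position: [0.4392, 0.1807, 0.2808]
orientation: [-2.428, -1.993, 0.001]
contact_force: [0.1, -0.7, -0.9]
gripper_width: 0.0852
grip_force: 0.0
```

```bash
python3 - <<'E'
from h import *
d=shot('top'); s=shot('scene')
a=cv2.resize(d['image'][165:365,320:460],(420,600),interpolation=cv2.INTER_CUBIC)
p=proj(s,[[.46,-.35,0],[.46,.175,.04]]).astype(int);print(p)
b=cv2.resize(s['image'][p[0,1]-45:p[0,1]+45,p[0,0]-57:p[0,0]+57],(380,300))
c=cv2.resize(s['image'][p[1,1]-45:p[1,1]+45,p[1,0]-57:p[1,0]+57],(380,300))
save(np.hstack([a,np.vstack([b,c])]),'right.png',1)
E
```

```text
[[314 198]
 [222 287]]
```

View pics/right.png

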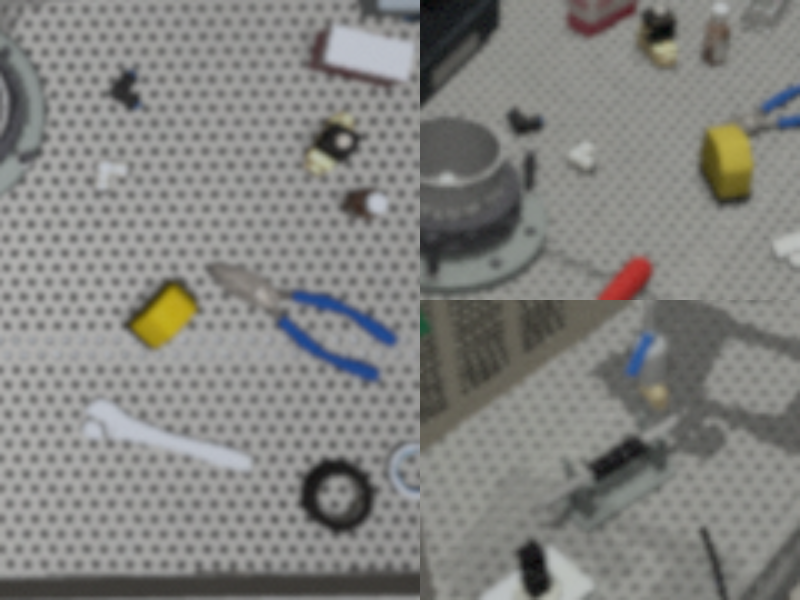

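Only two fittings are there: the black elbow at crop (125,90) and the white elbow at (110,175). The other small things are bystanders. Next I'll refine the sleeve position from both views.

```bash
python3 - <<'E'
from h import *
d=shot('top'); s=shot('scene'); f=np.load('first.npz'); d['image']=f['t']
g=lambda x:cv2.cvtColor(x['image'],cv2.COLOR_RGB2GRAY)
for t1 in (60,75):
  for t2 in (40,50,60):
    a,ka=blob((g(d)<t1).astype(np.uint8),188,230,16,10); b,kb=blob((g(s)<t2).astype(np.uint8),225,289,16,11)
    print(t1,t2,a.round(1),cv2.contourArea(ka),b.round(1),cv2.contourArea(kb),tri(d,a,s,b))
# bar bright ends in the scene image 1 (first)
s1=dict(s);s1['image']=f['s']; b,kb=blob((g(s1)<50).astype(np.uint8),225,287,16,11); print('first',b,cv2.minAreaRect(kb)); print(onplane(s,[b],.044), onplane(d,[a],.047))
print(cv2.resize(g(s1)[268:300,205:250],None,fx=.5,fy=.5).tolist() if 0 else '')
go((.455,.178,.1,78.5))
E
```

```text
60 40 [187.2 230. ] 26.0 [224.5 289.1] 40.5 (array([0.45501256, 0.17848516, 0.03849537]), np.float64(0.0053993643647025115))
60 50 [187.2 230. ] 26.0 [224.3 289.1] 64.0 (array([0.45529143, 0.17869243, 0.03833138]), np.float64(0.00475533147939594))
60 60 [187.2 230. ] 26.0 [224.6 289.1] 78.5 (array([0.45495197, 0.17845244, 0.03846486]), np.float64(0.005543598237258484))
75 40 [187.2 230. ] 58.5 [224.5 289.1] 40.5 (array([0.45495979, 0.17863312, 0.03867839]), np.float64(0.005510627872021805))
75 50 [187.2 230. ] 58.5 [224.3 289.1] 64.0 (array([0.45523864, 0.17884036, 0.03851433]), np.float64(0.004866719714673572))
75 60 [187.2 230. ] 58.5 [224.6 289.1] 78.5 (array([0.45489921, 0.17860042, 0.03864791]), np.float64(0.005654838945935357))
first [224.528      288.97066667] ((224.07351684570312, 288.95587158203125), (5.487955093383789, 16.63536262512207), 59.03623962402344)
[[0.4496413  0.18063971 0.044     ]] [[0.45706515 0.17844121 0.047     ]]

now 2.175 [0.4394 0.1773 0.2814] th 78.42 tilt 0.02 F [ 0.6 -0.4  0.3] M [0.03 0.01 0.  ] w 0.0852 0.0
[  3.9  15.1 181.4] mm turn -0.0015
```

carry_out([
  [[0.004, 0.015, 0.06], 0],
  [[0.004, 0.0155, 0.12], 0],
  [[0.004, 0.0155, 0.18], 0],
  [[0.004, 0.0155, 0.21], 0],
  [[0.004, 0.0155, 0.235], 0],
  [[0.004, 0.0155, 0.25], 0],
  [[0.004, 0.0155, 0.26], 0],
  [[0.004, 0.0155, 0.26], 0],
], hand=0.6)

```text
clock: 3.18
position: [0.4555, 0.1787, 0.0213]
orientation: [-2.434, -1.987, 0.0]
contact_force: [-0.2, -0.3, -0.0]
gripper_width: 0.0513
grip_force: 0.0
```

carry_out([
  [[0, 0, 0], 0],
  [[0, 0, 0], 0],
  [[0, 0, 0], 0],
  [[0, 0, 0], 0],
  [[0, 0, 0], 0],
  [[0, 0, 0], 0],
], hand=0.0, grip_force=30)

```text
clock: 3.92
position: [0.4551, 0.1792, 0.0221]
orientation: [-2.433, -1.987, 0.001]
contact_force: [-5.1, 0.3, 6.9]
gripper_width: 0.0133
grip_force: 28.9
```

carry_out([
  [[0, 0, 0], 0],
  [[0, 0, -0.01], 0],
  [[0, 0, -0.03], 0],
  [[0, 0, -0.06], 0],
  [[0, 0, -0.12], 0],
  [[0, 0, -0.18], 0],
  [[0, 0, -0.22], 0],
  [[0, 0, -0.22], 0],
  [[0, 0, -0.22], 0],
], grip_force=60)

```text
clock: 5.05
position: [0.4548, 0.1788, 0.2404]
orientation: [-2.433, -1.987, 0.002]
contact_force: [-1.0, 0.5, -2.5]
gripper_width: 0.0127
grip_force: 58.7
```

```bash
python3 - <<'E'
from h import *
d=shot('top'); s=shot('scene'); go()
p=proj(s,[[.455,.179,.26],[.5385,-.1558,.045]]).astype(int)
f=lambda im,q,h,w,S:cv2.resize(im[max(0,q[1]-h):q[1]+h,max(0,q[0]-w):q[0]+w],S,interpolation=cv2.INTER_CUBIC)
S1=f(s['image'],p[0],36,48,(400,300)); 
S2=f(s['image'],p[1],30,40,(400,300)); S2=np.clip(np.float32(S2)*1.8-60,0,255).astype(np.uint8)
p2=proj(d,[[.455,.179,.26]]).astype(int)[0]
S3=f(d['image'],p2,36,48,(400,300)); 
F=np.load('first.npz')['s']; S4=f(F,p[1],30,40,(400,300)); S4=np.clip(np.float32(S4)*1.8-60,0,255).astype(np.uint8)
save(np.vstack([np.hstack([S1,S2]),np.hstack([S3,S4])]),'held.png',1); print(p,p2)
E
```

```text
now 5.15 [0.4543 0.1788 0.2393] th 78.48 tilt 0.22 F [-0.1  0.  -2.1] M [ 0.03  0.01 -0.01] w 0.0127 58.73342514038086
[[218 228]
 [264 210]] [169 228]
```

View pics/held.png

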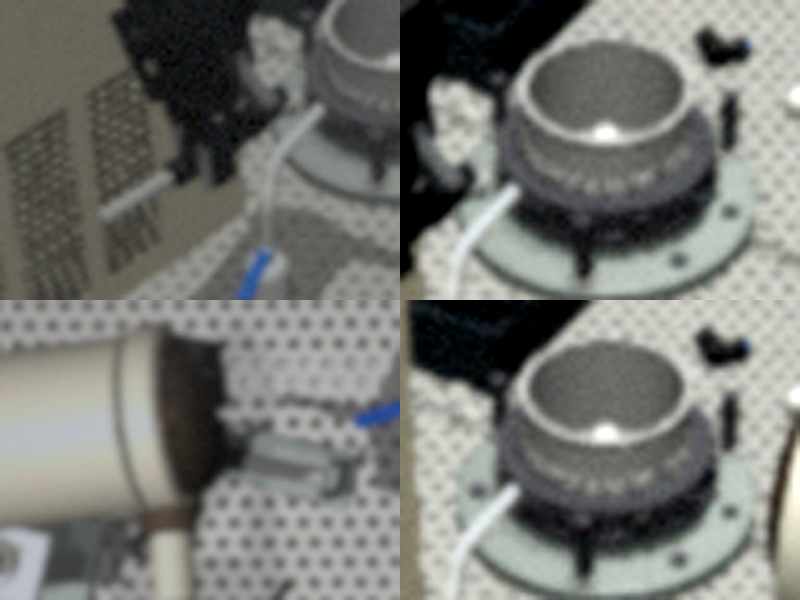

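The bar is held level in the fingers, with its end visible at (135,195) in the upper left crop. The collar's side is dark, so I'll average frames and sample brightness on the cylinder around the hole height to find dark and bright spots.

```bash
python3 - <<'E'
from h import *
fr=[shot('scene') for _ in range(8)]; s=fr[0]
I=np.mean([f['image'].astype(np.float32) for f in fr],0).mean(2); np.save('avg_s.npy',I)
tf=[shot('top') for _ in range(5)];t=tf[0];T=np.mean([f['image'].astype(np.float32) for f in tf],0)
# rim circle from top: bright rim edges radial profile
c=np.array([.537,-.157]); az=np.radians(np.arange(40,215,3))
def samp(im,d,P): q=proj(d,P).astype(np.float32); return cv2.remap(im.astype(np.float32),q[:,0].reshape(1,-1),q[:,1].reshape(1,-1),cv2.INTER_LINEAR)[0]
print('az',np.degrees(az).astype(int).tolist())
for z in (.056,.052,.048,.044,.040,.036,.030):
    P=np.c_[c[0]+.072*np.cos(az),c[1]+.072*np.sin(az),np.full(len(az),z)]
    print(z,samp(I,s,P).astype(int).tolist())
b=cv2.resize(I[175:245,220:310],(720,560),interpolation=cv2.INTER_CUBIC); b=np.clip((b-25)*2.6,0,255).astype(np.uint8)
q=((proj(s,[[c[0]+.072*np.cos(a),c[1]+.072*np.sin(a),.044] for a in az[::5]])-[220,175])*8).astype(int)
b=cv2.cvtColor(b,cv2.COLOR_GRAY2RGB)
for p,a in zip(q,az[::5]): cv2.circle(b,tuple(map(int,p)),2,(255,0,0),-1); cv2.putText(b,str(int(round(np.degrees(a)))),(int(p[0]),int(p[1])+60),0,.4,(255,255,0),1)
save(b,'collar.png',1)
E
```

```text
az [40, 43, 46, 49, 52, 55, 58, 61, 64, 67, 70, 73, 76, 79, 82, 85, 88, 91, 94, 97, 100, 103, 106, 109, 112, 115, 118, 121, 124, 127, 130, 133, 136, 139, 142, 145, 148, 151, 154, 157, 160, 163, 166, 169, 172, 175, 178, 181, 184, 187, 190, 193, 196, 199, 202, 205, 208, 211, 214]
0.056 [101, 99, 92, 83, 77, 73, 67, 64, 73, 90, 101, 91, 75, 64, 62, 62, 59, 56, 57, 54, 57, 60, 64, 70, 69, 59, 56, 55, 56, 54, 52, 54, 57, 60, 58, 51, 50, 53, 52, 49, 50, 53, 56, 54, 50, 47, 43, 41, 51, 62, 82, 96, 102, 105, 104, 96, 82, 78, 77]
0.052 [99, 93, 85, 81, 72, 65, 59, 74, 101, 122, 116, 92, 69, 59, 58, 56, 54, 50, 49, 45, 49, 55, 65, 74, 70, 55, 50, 50, 48, 45, 43, 47, 54, 60, 56, 46, 43, 46, 47, 46, 45, 47, 51, 53, 53, 53, 47, 44, 50, 56, 76, 93, 105, 109, 110, 108, 100, 86, 80]
0.048 [92, 87, 84, 75, 64, 59, 75, 107, 136, 138, 113, 80, 61, 55, 52, 51, 49, 48, 45, 43, 46, 53, 64, 70, 64, 51, 47, 47, 46, 46, 43, 44, 48, 50, 49, 45, 43, 44, 45, 43, 43, 42, 44, 48, 53, 58, 59, 55, 56, 60, 75, 90, 102, 112, 114, 114, 110, 102, 91]
0.044 [88, 86, 78, 68, 62, 74, 110, 139, 149, 128, 92, 63, 51, 46, 45
[... 250 characters left out ...]
, 42, 45, 47, 48, 48, 48, 48, 47, 46, 46, 43, 45, 50, 55, 59, 63, 56, 49, 44, 43, 45, 48, 50, 49, 49, 51, 50, 47, 43, 43, 49, 56, 62, 67, 70, 71, 83, 96, 104, 108, 114, 119, 121, 117, 112]
0.036 [80, 74, 73, 83, 105, 138, 153, 144, 115, 80, 58, 49, 46, 44, 45, 48, 51, 51, 50, 51, 50, 47, 44, 42, 44, 46, 52, 57, 59, 61, 57, 52, 47, 46, 46, 53, 51, 51, 54, 53, 54, 54, 51, 50, 53, 59, 64, 73, 77, 78, 84, 95, 108, 112, 115, 118, 121, 122, 117]
0.03 [78, 84, 100, 124, 147, 153, 142, 111, 79, 64, 59, 57, 54, 56, 58, 59, 58, 56, 54, 56, 56, 52, 47, 43, 42, 48, 56, 59, 59, 59, 60, 61, 61, 60, 61, 62, 64, 64, 65, 64, 65, 67, 68, 69, 70, 74, 81, 90, 97, 101, 100, 99, 104, 112, 119, 121, 120, 120, 119]
```

View pics/collar.png

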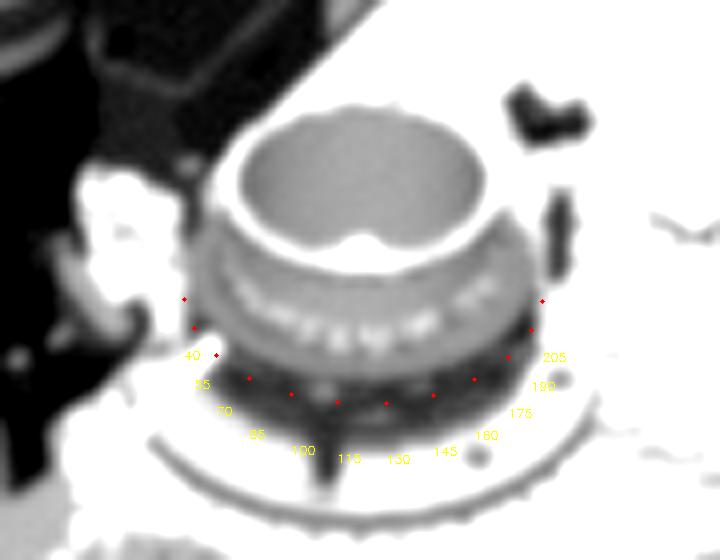

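The collar image shows post-top light at (325,390) and faint brighter patches at (380,412) and (425,383), which isn't conclusive. I'll check with averaged depth, since a hole should read as a recess in the cylinder.

```bash
python3 - <<'E'
from h import *
fr=[shot('scene') for _ in range(16)]; s=fr[0]
Z=np.array([f['z_map'] for f in fr]); Z[Z==0]=np.nan; s['z_map']=np.nan_to_num(np.nanmedian(Z,0)).astype(np.float32); print('noise',np.nanmedian(np.nanstd(Z,0)))
np.save('sz.npy',s['z_map'])
C=cloud(s)[180:240,220:310]; c=np.array([.537,-.157])
print(proj(s,[[c[0]+.088*np.cos(1.955),c[1]+.088*np.sin(1.955),.066]]))
r=np.hypot(C[...,0]-c[0],C[...,1]-c[1]); a=np.degrees(np.arctan2(C[...,1]-c[1],C[...,0]-c[0]))%360
for z0,z1 in((.048,.054),(.042,.048),(.036,.042),(.030,.036)):
    k=(C[...,2]>z0)&(C[...,2]<z1)&(r<.082)&(r>.045); o=[]
    for b in range(60,205,5):
        m=k&(a>=b)&(a<b+5); o.append((b,int(m.sum()),round(1e3*np.median(r[m])) if m.any() else 0))
    print(z0,o)
# per-column pixel: radius minus expected ray-cylinder depth, map of depth excess in mm vs cylinder r=72
rows,cols=np.mgrid[180:240,220:310]; v=ray(s,np.c_[cols.ravel(),rows.ravel()])@s['R'].T; e=np.array(s['eye'])[:2]-c
A=(v[:,:2]**2).sum(1);B=(v[:,:2]*e).sum(1);Cc=(e**2).sum()-.072**2; D=B*B-A*Cc; t=np.where(D>0,(-B-np.sqrt(np.maximum(D,0)))/A,np.nan)
zz=(np.array(s['eye'])[2]+v[:,2]*t); az=np.degrees(np.arctan2(e[1]+v[:,1]*t,e[0]+v[:,0]*t))%360
ex=s['z_map'][180:240,220:310].ravel()-t
for lo,hi in((.049,.055),(.044,.049),(.039,.044),(.034,.039)):
    print(lo,[(b,round(1e3*np.nanmedian(ex[m]),1)) for b in range(66,204,6) for m in [(zz>lo)&(zz<hi)&(az>=b)&(az<b+6)] if m.any()])
E
```

```text
noise 0.0023527623
[[259.94248525 223.23514137]]
0.048 [(60, 1, 73), (65, 0, 0), (70, 1, 73), (75, 3, 74), (80, 4, 74), (85, 3, 73), (90, 3, 73), (95, 2, 72), (100, 3, 72), (105, 0, 0), (110, 2, 71), (115, 3, 71), (120, 1, 71), (125, 2, 71), (130, 4, 71), (135, 4, 72), (140, 2, 71), (145, 1, 72), (150, 3, 70), (155, 3, 70), (160, 3, 69), (165, 3, 71), (170, 1, 68), (175, 1, 68), (180, 0, 0), (185, 1, 68), (190, 1, 69), (195, 1, 68), (200, 1, 67)]
0.042 [(60, 0, 0), (65, 0, 0), (70, 1, 73), (75, 3, 76), (80, 1, 75), (85, 3, 74), (90, 3, 73), (95, 3, 73), (100, 1, 73), (105, 0, 0), (110, 1, 71), (115, 2, 72), (120, 0, 0), (125, 1, 71), (130, 2, 71), (135, 2, 73), (140, 2, 72), (145, 3, 70), (150, 4, 71), (155, 2, 71), (160, 3, 70), (165, 3, 71), (170, 0, 0), (175, 2, 69), (180, 0, 0), (185, 2, 66), (190, 1, 69), (195, 0, 0), (200, 0, 0)]
0.036 [(60, 0, 0), (65, 2, 73), (70, 0, 0), (75, 2, 76), (80, 2, 74), (85, 3, 74), (90, 3, 73), (95, 4, 73), (100, 2, 74), (105, 0, 0), (110, 2, 72), (115, 6, 69), (120, 8, 65), (125, 6, 70), (130, 4, 72), (135, 2, 74), (140, 4, 72), (145, 2, 72), (150
[... 2021 characters left out ...]
oat64(2.7)), (162, np.float64(1.8)), (168, np.float64(0.9)), (174, np.float64(7.3)), (180, np.float64(6.8)), (186, np.float64(9.7)), (192, np.float64(36.1))]
0.034 [(66, np.float64(-0.5)), (72, np.float64(-8.4)), (78, np.float64(-5.8)), (84, np.float64(-2.5)), (90, np.float64(-1.6)), (96, np.float64(-2.8)), (102, np.float64(-28.8)), (108, np.float64(-30.4)), (114, np.float64(0.8)), (120, np.float64(0.2)), (126, np.float64(0.2)), (132, np.float64(0.1)), (138, np.float64(-1.3)), (144, np.float64(-0.6)), (150, np.float64(1.9)), (156, np.float64(2.0)), (162, np.float64(2.3)), (168, np.float64(2.4)), (174, np.float64(4.9)), (180, np.float64(6.6)), (186, np.float64(28.4)), (192, np.float64(31.4))]
```

The depth shows a clear recess at azimuth about 122° and another at about 182°, so those are holes 60° apart. I'll refine the axis and hole angle by a cylinder fit.

```bash
python3 - <<'E'
from h import *
from scipy.optimize import least_squares as LS
s=shot('scene'); s['z_map']=np.load('sz.npy')
tf=[shot('top') for _ in range(10)]; t=tf[0]; Z=np.array([f['z_map'] for f in tf]); Z[Z==0]=np.nan; t['z_map']=np.nan_to_num(np.nanmedian(Z,0)).astype(np.float32)
np.savez('topavg.npz',z=t['z_map'],im=np.mean([f['image'].astype(float) for f in tf],0))
C=cloud(s)[180:240,220:310].reshape(-1,3); c=np.array([.5395,-.1555])
a=lambda P,c:np.degrees(np.arctan2(P[:,1]-c[1],P[:,0]-c[0]))%360
r=np.hypot(*(C[:,:2]-c).T); A=a(C,c)
k=(C[:,2]>.03)&(C[:,2]<.055)&(abs(r-.072)<.006)&(A>65)&(A<200)&~((A>100)&(A<132))&~((A>172)&(A<190)); Q=C[k]
f=LS(lambda p:np.hypot(*(Q[:,:2]-p).T)-.072,c,loss='soft_l1',f_scale=.001).x; print('scene collar c',f,k.sum())
T=cloud(t)[150:250,255:355].reshape(-1,3); r=np.hypot(*(T[:,:2]-c).T)
k=(T[:,2]>.094)&(T[:,2]<.106)&(r>.045)&(r<.06); Q2=T[k]; print('rim n',k.sum(),Q2[:,2].mean())
f2=LS(lambda p:np.hypot(*(Q2[:,:2]-p).T)-.0525,c,loss='soft_l1',f_scale=.001).x; print('top rim c',f2)
S=cloud(s)[150:250,200:330].reshape(-1,3); r=np.hypot(*(S[:,:2]-c).T); k=(S[:,2]>.095)&(S[:,2]<.106)&(r>.045)&(r<.06); Q3=S[k]
f3=LS(lambda p:np.hypot(*(Q3[:,:2]-p).T)-.0525,c,loss='soft_l1',f_scale=.001).x; print('scene rim c',f3,k.sum(),Q3[:,2].mean())
# posts
for nm,P in(('top',T),('sc',S)):
    r=np.hypot(*(P[:,:2]-c).T); k=(r>.080)&(r<.097)&(P[:,2]>.058)&(P[:,2]<.072); print(nm,np.sort(a(P[k],c)).round(0)[::3])
r=np.hypot(*(T[:,:2]-c).T); k=(T[:,2]>.008)&(T[:,2]<.024)&(r>.075)&(r<.11); 
c=f; rows,cols=np.mgrid[180:240,220:310]; v=ray(s,np.c_[cols.ravel(),rows.ravel()])@s['R'].T; e=np.array(s['eye'])[:2]-c
AA=(v[:,:2]**2).sum(1);B=(v[:,:2]*e).sum(1);Cc=(e**2).sum()-.072**2; D=B*B-AA*Cc; tt=np.where(D>0,(-B-np.sqrt(np.maximum(D,0)))/AA,np.nan)
zz=(np.array(s['eye'])[2]+v[:,2]*tt); az=np.degrees(np.arctan2(e[1]+v[:,1]*tt,e[0]+v[:,0]*tt))%360
ex=s['z_map'][180:240,220:310].ravel()-tt
m=(zz>.036)&(zz<.054)&(ex>.004)&(ex<.03)
for lo,hi in((112,134),(168,196)):
    q=m&(az>lo)&(az<hi); print('hole',(az[q]*ex[q]).sum()/ex[q].sum(),q.sum(),np.c_[az[q],zz[q]*1e3,ex[q]*1e3].round(0).astype(int).tolist())
E
```

```text
scene collar c [ 0.53915147 -0.15529873] 148
rim n 191 0.09963333707351106
top rim c [ 0.53782572 -0.15563629]
scene rim c [ 0.53742272 -0.15245941] 164 0.0993679608993168
top [111. 113. 115. 116. 117. 234. 236. 237. 238. 240. 353. 354. 356. 357.
 358.]
sc [  0. 110. 113. 114. 115. 116. 233. 234. 235. 237. 238. 358. 359.]
hole 125.21658347965608 11 [[122, 50, 17], [124, 50, 18], [127, 50, 20], [129, 50, 19], [122, 46, 13], [124, 46, 12], [127, 46, 11], [129, 46, 12], [122, 42, 6], [124, 42, 6], [129, 42, 4]]
hole 182.53007464130795 7 [[186, 54, 7], [186, 49, 8], [181, 50, 15], [186, 45, 5], [172, 54, 5], [181, 46, 12], [187, 40, 5]]
```

```bash
cat >> h.py <<'E'
CX=np.array([.5382,-.155])
def rad(rho,al,z): # TCP pose with tool x pointing at the axis from azimuth al
    a=np.radians(al); return (CX[0]+rho*np.cos(a),CX[1]+rho*np.sin(a),z,al-180)
E
python3 - <<'E'
from h import *
go(rad(.175,184.5,.24),rad(.175,184.5,.025),rad(.155,184.5,.025))
E
```

```text
now 7.15 [0.4555 0.179  0.2413] th 78.49 tilt 0.0 F [-0.3  0.4 -1. ] M [-0.    0.06 -0.05] w 0.0128 58.73318016529083
[-359.   -20.5    1.3] mm turn 1.2913
[-359.   -20.5  216.3] mm turn 1.2913
[-353.5   -1.3  216.3] mm turn 1.2913
```

```bash
cat >> h.py <<'E'
import json
def cmd(p=None):
    if p is not None: json.dump(list(map(float,p)),open('cmd.json','w'))
    return np.array(json.load(open('cmd.json')))
def Rth(a): a=np.radians(a); return np.array([[np.cos(a),np.sin(a),0],[np.sin(a),-np.cos(a),0],[0,0,-1]])
def did(x,y,z,t): # last row of the call just made
    c=cmd(); return cmd([*(c[:3]+Rth(c[3])@[x,y,z]),c[3]-np.degrees(t)])
def rows(*T): # relative rows from commanded pose
    c=cmd(); s=env.sense(); print('cmd',c.round(4),'meas',s['position'].round(4),round(np.degrees(th(s)),1),'F',s['contact_force'].round(1),'M',s['moment'].round(2),'w',round(s['gripper_width'],4),'t',s['clock'])
    for x,y,z,a in T:
        v=Rth(c[3]).T@(np.array([x,y,z])-c[:3]); print('[[%.4f,%.4f,%.4f],%.3f]'%(*v,(np.radians(c[3]-a)+np.pi)%(2*np.pi)-np.pi))
E
python3 -c "
from h import *
cmd([.4555,.1791,.241,78.48]); rows(rad(.175,184.5,.24),rad(.175,184.5,.025),rad(.155,184.5,.025))"
```

```text
cmd [ 0.4555  0.1791  0.241  78.48  ] meas [0.4555 0.179  0.2413] 78.5 F [-0.3  0.4 -1. ] M [-0.    0.06 -0.05] w 0.0128 t 7.15
[[-0.3591,-0.0204,0.0010],1.291]
[[-0.3591,-0.0204,0.2160],1.291]
[[-0.3536,-0.0012,0.2160],1.291]
```

carry_out([
  [[-0.045, -0.002, 0], 0.15],
  [[-0.09, -0.004, 0], 0.3],
  [[-0.135, -0.006, 0], 0.45],
  [[-0.18, -0.008, 0], 0.6],
  [[-0.225, -0.012, 0], 0.75],
  [[-0.27, -0.015, 0], 0.9],
  [[-0.315, -0.018, 0], 1.05],
  [[-0.359, -0.0205, 0], 1.2],
  [[-0.359, -0.0205, 0.03], 1.291],
  [[-0.359, -0.0205, 0.09], 1.291],
  [[-0.359, -0.0205, 0.13], 1.291],
  [[-0.359, -0.0205, 0.17], 1.291],
  [[-0.359, -0.0205, 0.2], 1.291],
  [[-0.359, -0.0205, 0.216], 1.291],
  [[-0.359, -0.0205, 0.216], 1.291],
])

```text
clock: 9.02
position: [0.3628, -0.168, 0.0244]
orientation: [-3.137, -0.124, 0.003]
contact_force: [-0.7, 0.1, -1.1]
gripper_width: 0.0126
grip_force: 58.7
```

```bash
python3 - <<'E'
from h import *
did(-.359,-.0205,.216,1.291); rows()
tf=[shot('top') for _ in range(4)]; d=tf[0]; I=np.mean([f['image'].astype(np.float32) for f in tf],0)
p=proj(d,[[.45,-.165,.04]])[0].astype(int)
ex=[(c+2*(np.cos(0)),0) for c in[]] 
b=cv2.resize(I[p[1]-38:p[1]+37,p[0]-50:p[0]+50],(800,600),interpolation=cv2.INTER_CUBIC).clip(0,255).astype(np.uint8).copy()
pt=lambda P:tuple(int(v) for v in ((proj(d,[P])[0]-[p[0]-50,p[1]-38]+.5)*8))
cv2.line(b,pt(rad(.054,184.5,.044)[:3]),pt(rad(.1,184.5,.044)[:3]),(255,0,0),1)
for al in(176,180,184.5,189): cv2.circle(b,pt(rad(.072,al,.058)[:3]),2,(255,255,0),-1)
save(b,'ins0.png',1)
E
```

```text
cmd [ 0.3637 -0.1686  0.025   4.5111] meas [ 0.3628 -0.168   0.0244] 4.5 F [-0.7  0.1 -1.1] M [-0.01 -0.03 -0.05] w 0.0126 t 9.025
```

View pics/ins0.png

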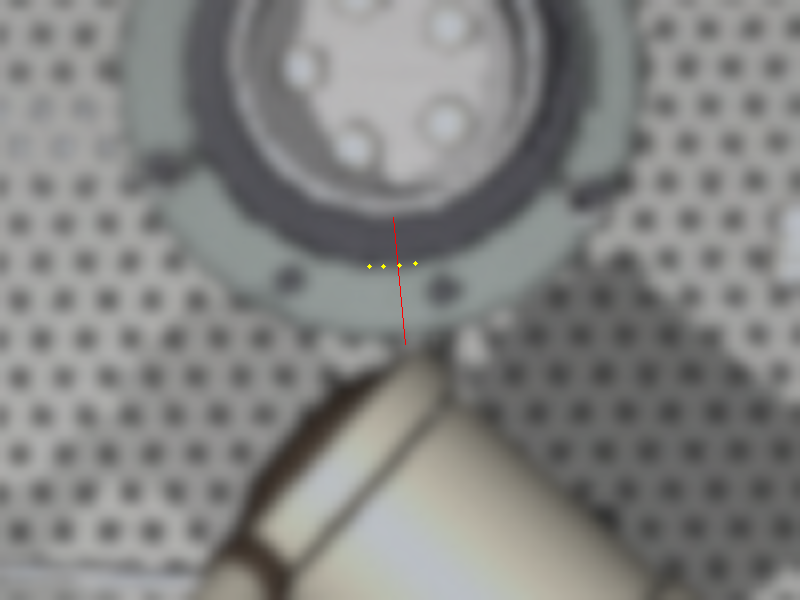

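The arm covers the bar tip in the top view. The collar and flange are centred where expected, and the planned line at (400,265) is in front of the collar. I'll probe gently and use the force reading.

carry_out([
  [[0.008, 0, 0], 0],
  [[0.016, 0, 0], 0],
  [[0.02, 0, 0], 0],
  [[0.024, 0, 0], 0],
  [[0.027, 0, 0], 0],
  [[0.03, 0, 0], 0],
  [[0.032, 0, 0], 0],
  [[0.032, 0, 0], 0],
])

```text
clock: 10.22
position: [0.3957, -0.1662, 0.0253]
orientation: [-3.139, -0.124, -0.0]
contact_force: [-0.7, -0.1, -2.2]
gripper_width: 0.0125
grip_force: 58.7
```

carry_out([
  [[0.002, 0, 0], 0],
  [[0.004, 0, 0], 0],
  [[0.006, 0, 0], 0],
  [[0.006, 0, 0], 0],
])

```text
clock: 10.72
position: [0.4017, -0.1657, 0.0253]
orientation: [3.139, 0.124, 0.0]
contact_force: [-0.4, -0.4, -2.4]
gripper_width: 0.0129
grip_force: 58.7
```

carry_out([
  [[0.002, 0, 0], 0],
  [[0.004, 0, 0], 0],
  [[0.006, 0, 0], 0],
  [[0.006, 0, 0], 0],
])

```text
clock: 11.22
position: [0.4075, -0.1653, 0.0252]
orientation: [-3.139, -0.124, 0.001]
contact_force: [-0.8, -0.5, -0.9]
gripper_width: 0.0128
grip_force: 58.8
```

carry_out([
  [[0.0005, -0.0114, 0.0001], 0.087],
  [[0.002, -0.0227, 0.0003], 0.175],
  [[0.0045, -0.0339, 0.0004], 0.262],
  [[0.0079, -0.0448, 0.0005], 0.349],
  [[0.0123, -0.0554, 0.0007], 0.436],
  [[0.0176, -0.0655, 0.0008], 0.524],
  [[0.0176, -0.0655, 0.0008], 0.524],
])

```text
clock: 12.1
position: [0.4197, -0.0982, 0.0243]
orientation: [-3.065, 0.691, 0.001]
contact_force: [-1.3, -0.3, -1.7]
gripper_width: 0.0131
grip_force: 58.7
```

```bash
python3 - <<'E'
from h import *
did(.032,0,0,0);did(.006,0,0,0);did(.006,0,0,0);did(.0176,-.0655,.0008,.524); rows(rad(.131,126,.0235))
c=cmd(); print(np.hypot(*(c[:2]-CX)),np.degrees(np.arctan2(c[1]-CX[1],c[0]-CX[0]))%360)
E
```

```text
cmd [ 4.20000e-01 -9.84000e-02  2.42000e-02 -2.55118e+01] meas [ 0.4197 -0.0982  0.0243] -25.4 F [-1.3 -0.3 -1.7] M [0.   0.29 0.  ] w 0.0131 t 12.1
[[0.0159,-0.0624,0.0007],0.497]
0.13106195388633174 154.4299530401769
```

carry_out([
  [[0.0005, -0.0114, 0.0001], 0.087],
  [[0.002, -0.0227, 0.0003], 0.175],
  [[0.0045, -0.0339, 0.0004], 0.262],
  [[0.0079, -0.0448, 0.0005], 0.349],
  [[0.0123, -0.0554, 0.0006], 0.436],
  [[0.0159, -0.0624, 0.0007], 0.497],
  [[0.0159, -0.0624, 0.0007], 0.497],
])

```text
clock: 12.98
position: [0.4602, -0.0487, 0.0232]
orientation: [2.801, -1.423, -0.004]
contact_force: [-2.5, 1.3, -0.7]
gripper_width: 0.0129
grip_force: 58.9
```

```bash
python3 - <<'E'
from h import *
did(.0159,-.0624,.0007,.497); rows(rad(.17,126,.0235))
s=shot('scene'); p=proj(s,[[.5,-.1,.045]])[0].astype(int); print(p)
save(cv2.resize(s['image'][p[1]-45:p[1]+45,p[0]-60:p[0]+60],(800,600),interpolation=cv2.INTER_CUBIC),'stroke1.png',1)
E
```

```text
cmd [ 4.61200e-01 -4.90000e-02  2.35000e-02 -5.39878e+01] meas [ 0.4602 -0.0487  0.0232] -53.9 F [-2.5  1.3 -0.7] M [ 0.23  0.48 -0.14] w 0.0129 t 12.975
[[-0.0390,0.0000,-0.0000],0.000]
[265 224]
```

View pics/stroke1.png

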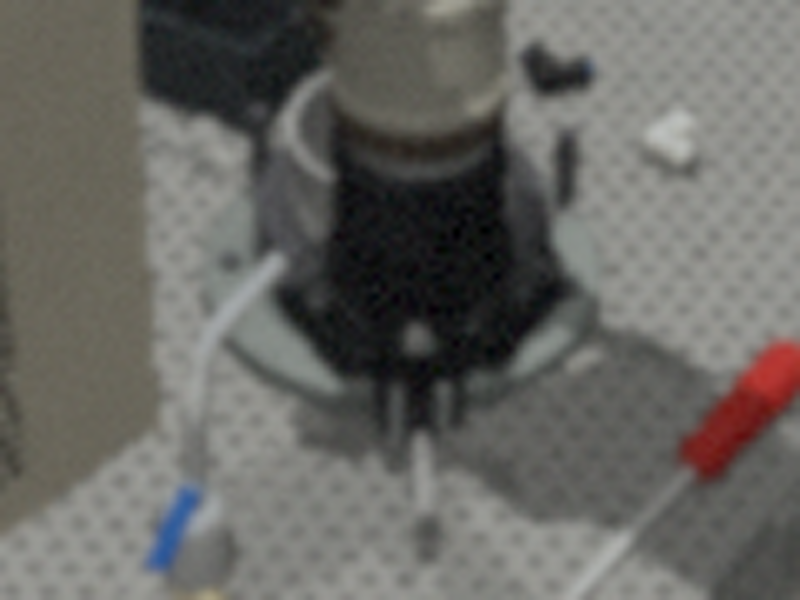

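The bar end is in the collar and the gripper has swung to the left-front, clear of the bottle at (190,500). I'll retract radially and swing back 61° to the next hole.

carry_out([
  [[-0.006, 0, 0], 0],
  [[-0.018, 0, 0], 0],
  [[-0.03, 0, 0], 0],
  [[-0.039, 0, 0], 0],
  [[-0.0377, 0.0209, 0], -0.123],
  [[-0.0342, 0.04, 0], -0.242],
  [[-0.0255, 0.065, 0], -0.393],
  [[-0.0121, 0.0914, 0], -0.568],
  [[0.0008, 0.1093, 0], -0.698],
  [[0.0153, 0.1247, 0], -0.824],
  [[0.034, 0.1399, 0], -0.967],
  [[0.0481, 0.1484, 0], -1.061],
  [[0.0481, 0.1484, 0], -1.061],
])

```text
clock: 14.65
position: [0.3698, -0.1759, 0.0241]
orientation: [3.136, 0.183, 0.001]
contact_force: [0.1, 0.6, -1.3]
gripper_width: 0.0132
grip_force: 58.8
```

```bash
python3 - <<'E'
from h import *
did(.0481,.1484,0,-1.061); rows(rad(.17,187,.0236),rad(.145,187,.0236),rad(.137,187,.0236))
E
```

```text
cmd [ 0.3694 -0.1751  0.0235  6.803 ] meas [ 0.3698 -0.1759  0.0241] 6.7 F [ 0.1  0.6 -1.3] M [0.04 0.01 0.01] w 0.0132 t 14.65
[[-0.0000,0.0006,-0.0001],-0.003]
[[0.0250,0.0005,-0.0001],-0.003]
[[0.0330,0.0005,-0.0001],-0.003]
```

carry_out([
  [[0.008, 0.0005, 0], 0],
  [[0.016, 0.0005, 0], 0],
  [[0.02, 0.0005, 0], 0],
  [[0.024, 0.0005, 0], 0],
  [[0.027, 0.0005, 0], 0],
  [[0.03, 0.0005, 0], 0],
  [[0.033, 0.0005, 0], 0],
  [[0.033, 0.0005, 0], 0],
])

```text
clock: 15.65
position: [0.4024, -0.1719, 0.0238]
orientation: [3.136, 0.187, 0.0]
contact_force: [0.6, -0.5, -0.9]
gripper_width: 0.0133
grip_force: 58.8
```

carry_out([
  [[0.003, 0, 0], 0],
  [[0.005, 0, 0], 0],
  [[0.0055, -0.0115, 0.0001], 0.087],
  [[0.007, -0.0229, 0.0003], 0.175],
  [[0.0095, -0.0342, 0.0004], 0.262],
  [[0.013, -0.0451, 0.0005], 0.349],
  [[0.0174, -0.0558, 0.0007], 0.436],
  [[0.0227, -0.066, 0.0008], 0.524],
  [[0.0289, -0.0757, 0.0009], 0.611],
  [[0.0359, -0.0848, 0.001], 0.698],
  [[0.0437, -0.0933, 0.0012], 0.785],
  [[0.0522, -0.1011, 0.0013], 0.873],
  [[0.0613, -0.1081, 0.0015], 0.96],
  [[0.073, -0.1155, 0.0016], 1.065],
  [[0.073, -0.1155, 0.0016], 1.065],
])

```text
clock: 17.52
position: [0.461, -0.0481, 0.022]
orientation: [2.798, -1.429, -0.001]
contact_force: [-1.0, 1.2, -1.1]
gripper_width: 0.0131
grip_force: 58.8
```

```bash
python3 - <<'E'
from h import *
did(.033,.0005,0,0);did(.073,-.1155,.0016,1.065); rows(rad(.17,126,.0219)); c=cmd(); print(np.hypot(*(c[:2]-CX)),np.degrees(np.arctan2(c[1]-CX[1],c[0]-CX[0]))%360)
E
```

```text
cmd [ 4.6110e-01 -4.8400e-02  2.1900e-02 -5.4217e+01] meas [ 0.461  -0.0481  0.022 ] -54.1 F [-1.   1.2 -1.1] M [ 0.03  0.11 -0.  ] w 0.0131 t 17.525
[[-0.0384,0.0004,-0.0000],-0.004]
0.13159391131614664 125.88111208366205
```

carry_out([
  [[-0.006, 0, 0], 0],
  [[-0.018, 0, 0], 0],
  [[-0.03, 0, 0], 0],
  [[-0.0384, 0, 0], 0],
  [[-0.0371, 0.0209, 0], -0.123],
  [[-0.0336, 0.04, 0], -0.242],
  [[-0.0249, 0.065, 0], -0.393],
  [[-0.0115, 0.0914, 0], -0.568],
  [[0.0014, 0.1093, 0], -0.698],
  [[0.0159, 0.1247, 0], -0.824],
  [[0.0346, 0.1399, 0], -0.967],
  [[0.0492, 0.1487, 0], -1.065],
  [[0.0492, 0.1487, 0], -1.065],
])

```text
clock: 19.15
position: [0.3694, -0.1761, 0.0225]
orientation: [3.136, 0.183, 0.001]
contact_force: [-0.3, 0.3, -0.5]
gripper_width: 0.0126
grip_force: 58.8
```

```bash
python3 - <<'E'
from h import *
did(.0492,.1487,0,-1.065); rows(rad(.145,187,.0219),rad(.137,187,.0219))
E
```

```text
cmd [ 0.3692 -0.1752  0.0219  6.803 ] meas [ 0.3694 -0.1761  0.0225] 6.7 F [-0.3  0.3 -0.5] M [ 0.04 -0.03 -0.01] w 0.0126 t 19.15
[[0.0252,0.0004,-0.0000],-0.003]
[[0.0332,0.0004,-0.0000],-0.003]
```

carry_out([
  [[0.008, 0.0005, 0], 0],
  [[0.016, 0.0005, 0], 0],
  [[0.02, 0.0005, 0], 0],
  [[0.024, 0.0005, 0], 0],
  [[0.027, 0.0005, 0], 0],
  [[0.03, 0.0005, 0], 0],
  [[0.033, 0.0005, 0], 0],
  [[0.036, 0.0005, 0], 0],
  [[0.038, 0.0005, 0], 0],
  [[0.038, 0.0005, 0], 0],
])

```text
clock: 20.4
position: [0.4071, -0.1713, 0.0222]
orientation: [-3.136, -0.187, -0.0]
contact_force: [-0.2, -0.0, -1.2]
gripper_width: 0.0126
grip_force: 58.8
```

carry_out([
  [[0, -0.0035, 0], 0.026],
  [[0.0002, -0.0069, 0.0001], 0.052],
  [[0.0004, -0.0104, 0.0001], 0.079],
  [[0.0007, -0.0138, 0.0002], 0.105],
  [[0.0007, -0.0138, 0.0002], 0.105],
])

```text
clock: 21.02
position: [0.406, -0.1574, 0.022]
orientation: [3.141, 0.021, 0.0]
contact_force: [-0.4, -1.4, -0.9]
gripper_width: 0.0129
grip_force: 58.9
```

```bash
python3 -c "
from h import *
did(.038,.0005,0,0);did(.0007,-.0138,.0002,.105);rows()"
```

```text
cmd [ 0.4061 -0.1574  0.0217  0.7869] meas [ 0.406  -0.1574  0.022 ] 0.8 F [-0.4 -1.4 -0.9] M [-0.23  0.15 -0.11] w 0.0129 t 21.025
```

carry_out([
  [[0, -0.0035, 0], 0.026],
  [[0.0002, -0.0069, 0.0001], 0.052],
  [[0.0004, -0.0104, 0.0001], 0.079],
  [[0.0007, -0.0138, 0.0002], 0.105],
  [[0.0007, -0.0138, 0.0002], 0.105],
])

```text
clock: 21.65
position: [0.4066, -0.1434, 0.0218]
orientation: [-3.138, 0.143, 0.0]
contact_force: [-0.3, -1.4, -1.1]
gripper_width: 0.0127
grip_force: 58.9
```

carry_out([
  [[0, -0.0035, 0], 0.026],
  [[0.0002, -0.0069, 0.0001], 0.052],
  [[0.0004, -0.0104, 0.0001], 0.079],
  [[0.0007, -0.0138, 0.0002], 0.105],
  [[0.0007, -0.0138, 0.0002], 0.105],
])

```text
clock: 22.28
position: [0.4084, -0.1298, 0.0215]
orientation: [-3.126, 0.308, 0.0]
contact_force: [-1.6, -2.8, -0.3]
gripper_width: 0.0133
grip_force: 58.9
```

carry_out([
  [[0, -0.0035, 0], 0.026],
  [[0.0002, -0.0069, 0.0001], 0.052],
  [[0.0004, -0.0104, 0.0001], 0.079],
  [[0.0007, -0.0138, 0.0002], 0.105],
  [[0.0007, -0.0138, 0.0002], 0.105],
])

```text
clock: 22.9
position: [0.4109, -0.1195, 0.0216]
orientation: [3.1, -0.474, -0.003]
contact_force: [-10.6, -16.9, -0.6]
gripper_width: 0.0126
grip_force: 72.6
```

The stop is reached: tangential force is about 20 N with the tool lagging 4 mm, after roughly 140° of total turning. I'll relieve the pressure, retract and lift.

carry_out([
  [[0, 0, 0], 0],
  [[0, 0.002, 0], -0.015],
  [[0, 0.0045, 0], -0.034],
  [[-0.006, 0.0047, 0], -0.034],
  [[-0.016, 0.005, 0], -0.034],
  [[-0.028, 0.0055, 0], -0.034],
  [[-0.04, 0.006, 0], -0.034],
  [[-0.06, 0.0065, -0.02], -0.034],
  [[-0.06, 0.0065, -0.06], -0.034],
  [[-0.06, 0.0065, -0.12], -0.034],
  [[-0.06, 0.0065, -0.18], -0.034],
  [[-0.06, 0.0065, -0.22], -0.034],
  [[-0.06, 0.0065, -0.22], -0.034],
])

```text
clock: 24.52
position: [0.3539, -0.1056, 0.2443]
orientation: [3.111, -0.417, 0.009]
contact_force: [0.4, -0.5, -1.8]
gripper_width: 0.0127
grip_force: 61.6
```

```bash
python3 - <<'E'
from h import *
for _ in range(3): did(.0007,-.0138,.0002,.105)
did(-.06,.0065,-.22,-.034)
rows((.4555,.1791,.24,78.48),(.4555,.1791,.07,78.48),(.4555,.1791,.0215,78.48))
fr=[shot('scene') for _ in range(8)]; s=fr[0]; Z=np.array([f['z_map'] for f in fr]); Z[Z==0]=np.nan; zm=np.nanmedian(Z,0); c=CX
rows_,cols=np.mgrid[180:240,220:310]; v=ray(s,np.c_[cols.ravel(),rows_.ravel()])@s['R'].T; e=np.array(s['eye'])[:2]-c
AA=(v[:,:2]**2).sum(1);B=(v[:,:2]*e).sum(1);Cc=(e**2).sum()-.072**2; D=B*B-AA*Cc; tt=np.where(D>0,(-B-np.sqrt(np.maximum(D,0)))/AA,np.nan)
zz=(np.array(s['eye'])[2]+v[:,2]*tt); az=np.degrees(np.arctan2(e[1]+v[:,1]*tt,e[0]+v[:,0]*tt))%360; ex=zm[180:240,220:310].ravel()-tt
print([(b,round(1e3*np.nanmedian(ex[m]),1)) for b in range(66,190,4) for m in [(zz>.038)&(zz<.048)&(az>=b)&(az<b+4)] if m.any()])
E
```

```text
cmd [  0.3527  -0.105    0.2411 -15.3132] meas [ 0.3539 -0.1056  0.2443] -15.3 F [ 0.4 -0.5 -1.8] M [ 0.03  0.   -0.01] w 0.0127 t 24.525
[[0.0242,-0.3011,0.0011],-1.637]
[[0.0242,-0.3011,0.1711],-1.637]
[[0.0242,-0.3011,0.2196],-1.637]
[(66, np.float64(-142.5)), (70, np.float64(0.3)), (74, np.float64(2.2)), (78, np.float64(0.5)), (82, np.float64(0.7)), (86, np.float64(0.2)), (90, np.float64(-1.9)), (94, np.float64(-2.4)), (98, np.float64(-2.0)), (102, np.float64(3.2)), (106, np.float64(-26.2)), (110, np.float64(-28.6)), (114, np.float64(12.7)), (118, np.float64(0.6)), (122, np.float64(-2.5)), (126, np.float64(-0.9)), (130, np.float64(0.1)), (134, np.float64(1.3)), (138, np.float64(0.3)), (142, np.float64(2.3)), (146, np.float64(1.4)), (150, np.float64(0.3)), (154, np.float64(-1.7)), (158, np.float64(1.2)), (162, np.float64(3.4)), (166, np.float64(13.6)), (170, np.float64(8.3)), (174, np.float64(6.7)), (178, np.float64(6.4)), (182, np.float64(-2.4))]
```

Depth shows a hole now near 168° and none at 125°, which fits the stop position. I'll take the bar back above the cradle.

carry_out([
  [[0.002, -0.03, 0], -0.16],
  [[0.005, -0.06, 0], -0.33],
  [[0.007, -0.09, 0], -0.5],
  [[0.01, -0.12, 0], -0.66],
  [[0.012, -0.15, 0], -0.83],
  [[0.015, -0.18, 0], -1],
  [[0.017, -0.21, 0], -1.16],
  [[0.019, -0.24, 0], -1.32],
  [[0.022, -0.27, 0], -1.48],
  [[0.0242, -0.3011, 0], -1.637],
  [[0.0242, -0.3011, 0.06], -1.637],
  [[0.0242, -0.3011, 0.12], -1.637],
  [[0.0242, -0.3011, 0.15], -1.637],
  [[0.0242, -0.3011, 0.15], -1.637],
])

```text
clock: 26.68
position: [0.4527, 0.1785, 0.0884]
orientation: [-2.43, -1.985, 0.01]
contact_force: [0.0, 0.0, -0.6]
gripper_width: 0.013
grip_force: 61.6
```

```bash
python3 - <<'E'
from h import *
did(.0242,-.3011,.15,-1.637); rows((.4555,.1791,.0215,78.48))
s=shot('scene'); d=shot('top'); 
f=lambda im,q,h,w:cv2.resize(im[q[1]-h:q[1]+h,q[0]-w:q[0]+w],(400,300),interpolation=cv2.INTER_CUBIC)
p=proj(s,[[.4555,.1791,.08]])[0].astype(int);q=proj(d,[[.4555,.1791,.08]])[0].astype(int)
save(np.hstack([f(s['image'],p,36,48),f(d['image'],q,36,48)]),'ret.png',1)
E
```

```text
cmd [ 0.4555  0.1791  0.0911 78.48  ] meas [0.4527 0.1785 0.0884] 78.5 F [ 0.   0.  -0.6] M [ 0.   -0.05  0.03] w 0.013 t 26.675
[[0.0000,-0.0000,0.0696],0.000]
```

View pics/ret.png

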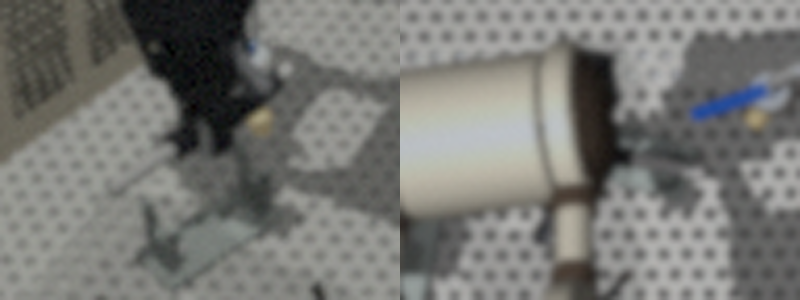

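The bar hangs just above the forks and lined up with the cradle; the forks are at (150,225) and (255,180). I'll lower it.

carry_out([
  [[0, 0, 0], 0],
  [[0, 0, 0.02], 0],
  [[0, 0, 0.04], 0],
  [[0, 0, 0.055], 0],
  [[0, 0, 0.064], 0],
  [[0, 0, 0.069], 0],
  [[0, 0, 0.069], 0],
])

```text
clock: 27.65
position: [0.455, 0.179, 0.0224]
orientation: [-2.433, -1.986, 0.001]
contact_force: [-3.4, 0.6, -1.3]
gripper_width: 0.0127
grip_force: 61.7
```

carry_out([
  [[0, 0, 0], 0],
  [[0, 0, 0], 0],
  [[0, 0, 0], 0],
  [[0, 0, 0], 0],
  [[0, 0, -0.03], 0],
  [[0, 0, -0.08], 0],
  [[0, 0, -0.14], 0],
  [[0, 0, -0.2], 0],
  [[0, 0, -0.22], 0],
  [[0, 0, -0.22], 0],
], hand=0.5)

```text
clock: 28.9
position: [0.4567, 0.179, 0.2443]
orientation: [2.431, 1.986, 0.006]
contact_force: [0.4, -0.2, -0.5]
gripper_width: 0.0424
grip_force: 0.0
```

```bash
python3 - <<'E'
from h import *
did(0,0,.069,0);did(0,0,-.22,0); rows()
tf=[shot('top') for _ in range(4)]; d=tf[0]; I=np.mean([f['image'].astype(np.float32) for f in tf],0).astype(np.uint8)
s=shot('scene')
f=lambda im,q,h,w:cv2.resize(im[q[1]-h:q[1]+h,q[0]-w:q[0]+w],(400,300),interpolation=cv2.INTER_CUBIC)
p=proj(s,[[.4555,.1791,.04]])[0].astype(int);q=proj(d,[[.515,-.325,.01]])[0].astype(int)
save(np.hstack([f(s['image'],p,30,40),f(I,q,30,40)]),'fit.png',1)
g=cv2.cvtColor(I,cv2.COLOR_RGB2GRAY); r0,c0=q[1]-30,q[0]-40; sub=I[r0:r0+60,c0:c0+80].astype(int)
for nm,m in(('black',(g<60)),('white',(I.min(2)>175))):
    M=np.zeros(g.shape,np.uint8); M[r0:r0+60,c0:c0+80]=m[r0:r0+60,c0:c0+80]
    for k in cv2.findContours(M,cv2.RETR_EXTERNAL,cv2.CHAIN_APPROX_NONE)[0]:
        if cv2.contourArea(k)<15: continue
        P=onplane(d,k.reshape(-1,2),.012)[:,:2]; mm=cv2.moments(k); ce=onplane(d,[[mm['m10']/mm['m00'],mm['m01']/mm['m00']]],.014)[0]
        print(nm,cv2.contourArea(k),ce.round(4),cv2.minAreaRect(P.astype(np.float32)), 'px',k.reshape(-1,2).mean(0)-[c0,r0])
E
```

```text
cmd [ 0.4555  0.1791  0.2421 78.48  ] meas [0.4567 0.179  0.2443] 78.5 F [ 0.4 -0.2 -0.5] M [0.03 0.03 0.02] w 0.0424 t 28.9
black 34.0 [ 0.5582 -0.3308  0.014 ] ((0.5586720108985901, -0.3343212604522705), (0.025029418990015984, 0.023241963237524033), 44.502845764160156) px [42.5        15.73076923]
white 17.5 [ 0.4786 -0.315   0.014 ] ((0.4785785675048828, -0.3138773739337921), (0.01465341541916132, 0.027910146862268448), 33.20504379272461) px [37.04347826 43.13043478]
```

View pics/fit.png

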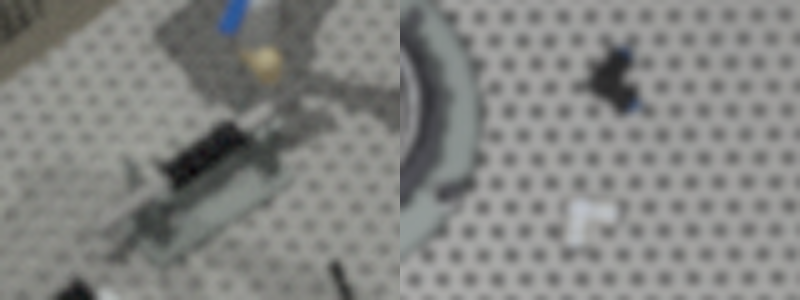

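The bar lies in its cradle, with its sleeve between the forks. In the right crop the white elbow has its corner at (577,207) and the black one at (600,85). Next I'll compute the grasp poses.

```bash
cat >> h.py <<'E'
def elbow(I,d,win,black,cdir):
    r0,r1,c0,c1=win; g=cv2.resize(I[r0:r1,c0:c1].astype(np.float32).mean(2),None,fx=8,fy=8,interpolation=cv2.INTER_CUBIC)
    M=(g<75 if black else g>180).astype(np.uint8)
    k=max(cv2.findContours(M,cv2.RETR_EXTERNAL,cv2.CHAIN_APPROX_NONE)[0],key=cv2.contourArea)
    m=np.zeros_like(M); cv2.drawContours(m,[k],-1,1,-1); v,u=np.nonzero(m)
    P=onplane(d,np.c_[(u+.5)/8-.5+c0,(v+.5)/8-.5+r0],.010)[:,:2]; ce=P.mean(0); w,V=np.linalg.eigh(np.cov((P-ce).T))
    ax=V[:,0]; a=np.degrees(np.arctan2(ax[1],ax[0])); a=a if np.cos(np.radians(a-cdir))>0 else a+180
    ar=len(P)*(np.ptp(P[:,0])/np.ptp(u))**2*1e6
    o=ce-.0046*np.array([np.cos(np.radians(a)),np.sin(np.radians(a))]); yaw=a-135
    print('black' if black else 'white','area mm2',round(ar),'cen',ce.round(4),'sd',np.sqrt(w)*1e3,'corner az',round(a,1),'origin',o.round(4))
    for nm,q in(('A',(-.001,.008)),('B',(-.008,.001))):
        y=np.radians(yaw); G=o+np.array([[np.cos(y),-np.sin(y)],[np.sin(y),np.cos(y)]])@q
        cl=yaw if nm=='A' else yaw+90; print('  ',nm,'grasp',G.round(4),'theta options',round((cl+90+180)%360-180,1),round((cl-90+180)%360-180,1))
E
python3 - <<'E'
from h import *
rows()
tf=[shot('top') for _ in range(6)]; d=tf[0]; I=np.mean([f['image'].astype(np.float32) for f in tf],0)
q=proj(d,[[.5582,-.331,.01],[.4786,-.315,.01]]).astype(int)
elbow(I,d,(q[0,1]-9,q[0,1]+10,q[0,0]-9,q[0,0]+10),True,90); elbow(I,d,(q[1,1]-9,q[1,1]+10,q[1,0]-9,q[1,0]+10),False,45)
E
```

```text
cmd [ 0.4555  0.1791  0.2421 78.48  ] meas [0.4545 0.1788 0.2404] 78.5 F [-0.3  0.2  0.4] M [-0.    0.03  0.01] w 0.0425 t 29.15
black area mm2 1025 cen [ 0.559  -0.3319] sd [5.94142639 9.00623543] corner az 98.8 origin [ 0.5597 -0.3364]
   A grasp [ 0.5636 -0.3294] theta options 53.8 -126.2
   B grasp [ 0.5538 -0.3309] theta options 143.8 -36.2
white area mm2 220 cen [ 0.4782 -0.3143] sd [4.62012281 7.69450804] corner az 31.3 origin [ 0.4743 -0.3167]
   A grasp [ 0.4823 -0.3176] theta options -13.7 166.3
   B grasp [ 0.4772 -0.3091] theta options 76.3 -103.7
```

```bash
python3 - <<'E'
from h import *
import h
tf=[shot('top') for _ in range(6)]; d=tf[0]; I=np.mean([f['image'].astype(np.float32) for f in tf],0); np.save('fitI.npy',I)
q=proj(d,[[.5582,-.331,.01],[.4786,-.315,.01]]).astype(int); print(q)
for k in(0,1): print(I.mean(2)[q[k,1]-8:q[k,1]+8,q[k,0]-8:q[k,0]+9].astype(int))
E
```

```text
[[361 194]
 [356 221]]
[[131 118 130 150 157 143 122 118 135 151 149 129 116 128 148 154 141]
 [129 116 129 151 156 141 117 106 120 135 132 114 107 124 147 153 140]
 [146 141 146 156 159 151 132 105  96 101 102 100 113 135 152 157 151]
 [157 158 157 155 153 151 135 102  71  63  67  81 109 137 149 151 153]
 [154 161 155 139 131 131 118  86  53  44  47  62  99 129 133 129 139]
 [146 158 148 121 102  98  86  62  44  41  43  57  93 122 118 111 127]
 [148 158 147 119  90  72  59  46  41  42  51  75 108 129 126 121 133]
 [156 159 152 127  91  60  45  41  41  46  69 106 134 148 148 145 150]
 [153 149 140 117  81  54  46  44  43  51  84 121 140 149 157 158 156]
 [136 121 112  94  67  51  49  47  47  52  79 105 117 130 149 158 150]
 [126 104  99  91  70  53  47  44  45  49  59  71  81 108 143 156 145]
 [136 123 123 119  97  69  54  46  46  48  48  49  58  97 139 156 151]
 [153 151 152 146 127 105  87  70  55  50  48  47  58  94 133 152 156]
 [155 161 159 150 137 130 124 107  79  55  47  53  68  96 121 136 147]
 [143 158 154 133 118 126 141 137 109  73  55  66  88 108 112 112 125]
 [141 157 15
[... 496 characters left out ...]
153 137 145 166 178 179 171 161 160 162 162 157 139 124 133]
 [151 161 149 132 150 177 190 191 186 179 179 182 182 173 147 120 127]
 [156 163 153 138 153 178 191 192 186 183 186 190 189 181 153 129 138]
 [161 162 156 147 156 176 188 187 179 175 178 182 185 177 152 135 146]
 [154 147 145 146 160 179 188 183 169 161 160 160 164 160 146 141 147]
 [135 118 120 134 159 178 186 178 161 156 152 137 128 132 143 150 147]
 [129 106 108 131 160 176 182 174 159 158 153 131 113 123 146 157 148]
 [144 126 123 140 167 182 185 176 162 160 159 146 135 139 155 163 157]
 [159 151 144 146 162 174 175 166 154 154 158 159 157 157 159 160 160]
 [157 162 153 137 135 143 146 141 135 135 144 156 163 161 150 143 148]]
```

```bash
python3 - <<'E'
from h import *
rows((.4818,-.3173,.24,-7),(.4818,-.3173,.05,-7),(.4818,-.3173,.004,-7))
E
```

```text
cmd [ 0.4555  0.1791  0.2421 78.48  ] meas [0.4555 0.1789 0.2424] 78.5 F [ 0.4  0.7 -0. ] M [ 0.    0.   -0.04] w 0.0428 t 29.75
[[-0.4811,0.1249,0.0021],1.492]
[[-0.4811,0.1249,0.1921],1.492]
[[-0.4811,0.1249,0.2381],1.492]
```

carry_out([
  [[-0.04, 0.01, 0], 0.12],
  [[-0.08, 0.02, 0], 0.25],
  [[-0.13, 0.034, 0], 0.4],
  [[-0.18, 0.047, 0], 0.55],
  [[-0.23, 0.06, 0], 0.7],
  [[-0.28, 0.073, 0], 0.85],
  [[-0.33, 0.086, 0], 1],
  [[-0.38, 0.099, 0], 1.15],
  [[-0.43, 0.112, 0], 1.3],
  [[-0.481, 0.125, 0], 1.45],
  [[-0.481, 0.125, 0.04], 1.492],
  [[-0.481, 0.125, 0.1], 1.492],
  [[-0.481, 0.125, 0.15], 1.492],
  [[-0.481, 0.125, 0.18], 1.492],
  [[-0.481, 0.125, 0.18], 1.492],
], hand=0.6)

```text
clock: 31.62
position: [0.4802, -0.3157, 0.0597]
orientation: [-3.132, 0.192, 0.007]
contact_force: [-0.1, -0.4, 0.1]
gripper_width: 0.0509
grip_force: 0.0
```

```bash
python3 - <<'E'
from h import *
did(-.481,.125,.18,1.492); rows((.4818,-.3173,.004,-7))
s=shot('scene'); d=shot('top'); p=proj(s,[[.48,-.317,.03]])[0].astype(int); q=proj(d,[[.56,-.333,.01]])[0].astype(int)
f=lambda im,q,h,w:cv2.resize(im[q[1]-h:q[1]+h,q[0]-w:q[0]+w],(400,300),interpolation=cv2.INTER_CUBIC)
save(np.hstack([f(s['image'],p,30,40),f(d['image'],q,30,40)]),'white.png',1)
E
```

```text
cmd [ 0.482  -0.3172  0.0621 -7.0053] meas [ 0.4802 -0.3157  0.0597] -7.0 F [-0.1 -0.4  0.1] M [-0.06 -0.04 -0.04] w 0.0509 t 31.625
[[-0.0001,0.0001,0.0581],-0.000]
```

View pics/white.png

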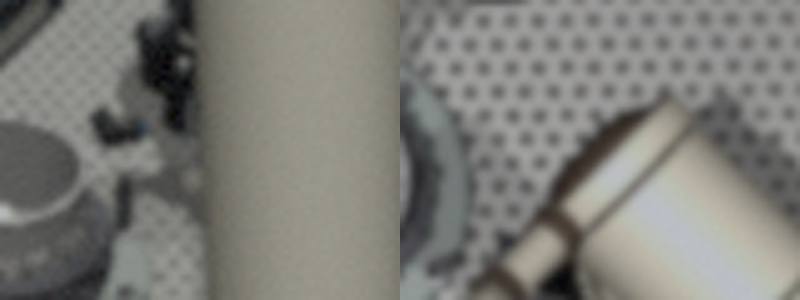

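The arm hides the white elbow from both cameras, so I'll descend on the measured pose and judge by the gripper width.

carry_out([
  [[0, 0, 0.02], 0],
  [[0, 0, 0.04], 0],
  [[0, 0, 0.05], 0],
  [[0, 0, 0.057], 0],
  [[0, 0, 0.057], 0],
])

```text
clock: 32.35
position: [0.4817, -0.3171, 0.0048]
orientation: [-3.135, 0.192, 0.001]
contact_force: [-0.1, -1.2, 0.6]
gripper_width: 0.0509
grip_force: 0.0
```

carry_out([
  [[0, 0, 0], 0],
  [[0, 0, 0], 0],
  [[0, 0, 0], 0],
  [[0, 0, 0], 0],
  [[0, 0, 0], 0],
  [[0, 0, 0], 0],
], hand=0.0, grip_force=25)

```text
clock: 33.1
position: [0.4825, -0.3179, 0.0061]
orientation: [3.135, -0.192, 0.002]
contact_force: [0.6, -0.7, 5.8]
gripper_width: 0.029
grip_force: 25.2
```

```bash
python3 - <<'E'
from h import *
did(0,0,.057,0); rows((.4818,-.3173,.2,-7),(.550,-.155,.2,-7),(.550,-.155,.055,-7))
E
```

```text
cmd [ 4.8200e-01 -3.1720e-01  5.1000e-03 -7.0053e+00] meas [ 0.4825 -0.3179  0.0061] -7.0 F [ 0.6 -0.7  5.8] M [-0.09 -0.04 -0.04] w 0.029 t 33.1
[[-0.0001,0.0001,-0.1949],-0.000]
[[0.0477,-0.1693,-0.1949],-0.000]
[[0.0477,-0.1693,-0.0499],-0.000]
```

carry_out([
  [[0, 0, -0.02], 0],
  [[0, 0, -0.06], 0],
  [[0, 0, -0.12], 0],
  [[0, 0, -0.18], 0],
  [[0, 0, -0.195], 0],
  [[0, 0, -0.195], 0],
])

```text
clock: 33.85
position: [0.4822, -0.3175, 0.2016]
orientation: [3.134, -0.192, 0.002]
contact_force: [-0.2, -0.2, -0.2]
gripper_width: 0.0292
grip_force: 24.8
```

carry_out([
  [[0.01, -0.034, 0], 0],
  [[0.02, -0.07, 0], 0],
  [[0.03, -0.106, 0], 0],
  [[0.04, -0.142, 0], 0],
  [[0.0477, -0.169, 0], 0],
  [[0.0477, -0.169, 0], 0],
  [[0.0477, -0.169, 0.04], 0],
  [[0.0477, -0.169, 0.08], 0],
  [[0.0477, -0.169, 0.11], 0],
  [[0.0477, -0.169, 0.13], 0],
  [[0.0477, -0.169, 0.145], 0],
  [[0.0477, -0.169, 0.145], 0],
])

```text
clock: 35.35
position: [0.5489, -0.1558, 0.0542]
orientation: [-3.135, 0.193, 0.003]
contact_force: [-0.1, 0.6, 0.2]
gripper_width: 0.029
grip_force: 25.3
```

carry_out([
  [[0, 0, 0], 0],
  [[0, 0, 0], 0],
  [[0, 0, 0], 0],
  [[0, 0, 0], 0],
  [[0, 0, -0.02], 0],
  [[0, 0, -0.06], 0],
  [[0, 0, -0.12], 0],
  [[0, 0, -0.17], 0],
  [[0, 0, -0.185], 0],
  [[0, 0, -0.185], 0],
], hand=0.48)

```text
clock: 36.6
position: [0.5505, -0.1557, 0.2422]
orientation: [3.134, -0.192, 0.004]
contact_force: [0.5, -0.6, -0.4]
gripper_width: 0.0409
grip_force: 0.0
```

```bash
python3 - <<'E'
from h import *
did(0,0,-.195,0);did(.0477,-.169,.145,0);did(0,0,-.185,0)
rows()
tf=[shot('top') for _ in range(5)]; d=tf[0]; I=np.mean([f['image'].astype(np.float32) for f in tf],0)
q=proj(d,[[.5582,-.331,.01]]).astype(int); print(I.mean(2)[q[0,1]-12:q[0,1]+12,q[0,0]-12:q[0,0]+13].astype(int))
elbow(I,d,(q[0,1]-9,q[0,1]+10,q[0,0]-9,q[0,0]+10),True,95)
s=shot('scene')
f=lambda im,q,h,w:cv2.resize(im[q[1]-h:q[1]+h,q[0]-w:q[0]+w],(400,300),interpolation=cv2.INTER_CUBIC)
q=proj(s,[[.538,-.155,.1]])[0].astype(int); p=proj(d,[[.53,-.3,.02]])[0].astype(int); save(np.hstack([f(s['image'],q,45,60),f(I.astype(np.uint8),p,45,60)]),'after_white.png',1)
E
```

```text
cmd [ 0.5499 -0.1553  0.2401 -7.0053] meas [ 0.5505 -0.1557  0.2422] -7.0 F [ 0.5 -0.6 -0.4] M [0.01 0.   0.01] w 0.0409 t 36.6
[[ 94  83  71  75  90  96  89  75  72  83  94  94  83  72  75  88  94  89
   77  72  82  93  95  89  90]
 [ 96  89  81  82  93  97  91  85  82  89  95  96  90  83  84  92  96  93
   86  83  88  95 101 107 115]
 [ 97  95  94  94  95  95  95  95  94  96  96  96  95  94  94  95  95  95
   95  94  94  96 105 126 140]
 [ 90  94  97  96  90  88  90  97  98  95  89  87  92  96  96  90  87  90
   96  98  93  89 102 129 147]
 [ 76  86  96  94  82  74  80  92  97  89  77  74  83  92  92  81  73  80
   91  95  89  83  95 126 146]
 [ 72  86  96  94  82  74  80  93  97  89  75  66  74  82  83  74  70  78
   91  96  94  95 107 132 147]
 [ 84  92  98  97  91  88  90  96  98  94  82  66  58  61  65  66  74  86
   95  99 107 120 133 145 152]
 [ 94  95  95  97  97  97  97  95  95  93  82  60  42  37  42  55  72  87
   93  99 117 137 147 148 146]
 [ 97  91  84  87  95  99  96  87  82  79  70  48  29  25  29  42  64  84
   86  93 119 143 149 138 127]
 [101  91  79  80  91  98  
[... 1069 characters left out ...]
125 117  93  81  96 115 126
  115 102 112 135 146 137 117]
 [153 139 119 105 102 102  99  89  83  93 119 139 138 125 120 132 142 146
  135 123 128 143 150 144 133]
 [153 149 137 116 103  99  99  97  97 108 127 143 150 149 146 149 151 151
  149 146 146 147 148 148 149]
 [139 144 140 120  98  91  91  97 105 114 120 131 144 153 153 145 138 138
  145 152 149 137 133 139 149]
 [111 123 128 113  92  78  79  94 110 120 111 110 127 147 150 135 118 117
  132 147 143 123 111 123 143]]
black area mm2 1741 cen [ 0.5623 -0.3309] sd [ 7.43225414 11.17692857] corner az 82.2 origin [ 0.5617 -0.3354]
   A grasp [ 0.5674 -0.3298] theta options 37.2 -142.8
   B grasp [ 0.5576 -0.3285] theta options 127.2 -52.8
```

The black elbow hasn't moved, so I'll use its earlier unshadowed pose.

```bash
python3 - <<'E'
from h import *
rows((.5636,-.3294,.24,53.8),(.5636,-.3294,.005,53.8))
E
```

```text
cmd [ 0.5499 -0.1553  0.2401 -7.0053] meas [ 0.5491 -0.155   0.2386] -7.0 F [-0.3 -0.6 -0.1] M [0.03 0.02 0.03] w 0.0406 t 36.9
[[0.0348,0.1711,0.0001],-1.061]
[[0.0348,0.1711,0.2351],-1.061]
```

carry_out([
  [[0.005, 0.025, 0], -0.15],
  [[0.01, 0.05, 0], -0.3],
  [[0.015, 0.075, 0], -0.45],
  [[0.02, 0.1, 0], -0.6],
  [[0.025, 0.125, 0], -0.75],
  [[0.03, 0.15, 0], -0.9],
  [[0.0348, 0.171, 0], -1.061],
  [[0.0348, 0.171, 0.06], -1.061],
  [[0.0348, 0.171, 0.12], -1.061],
  [[0.0348, 0.171, 0.17], -1.061],
  [[0.0348, 0.171, 0.2], -1.061],
  [[0.0348, 0.171, 0.22], -1.061],
  [[0.0348, 0.171, 0.232], -1.061],
  [[0.0348, 0.171, 0.235], -1.061],
  [[0.0348, 0.171, 0.235], -1.061],
], hand=0.6)

```text
clock: 38.78
position: [0.5643, -0.33, 0.0065]
orientation: [2.8, 1.42, 0.001]
contact_force: [0.1, -0.4, 0.5]
gripper_width: 0.0512
grip_force: 0.0
```

carry_out([
  [[0, 0, 0], 0],
  [[0, 0, 0], 0],
  [[0, 0, 0], 0],
  [[0, 0, 0], 0],
  [[0, 0, 0], 0],
  [[0, 0, 0], 0],
], hand=0.0, grip_force=25)

```text
clock: 39.52
position: [0.5644, -0.33, 0.0067]
orientation: [2.8, 1.42, 0.001]
contact_force: [0.0, 0.4, 5.6]
gripper_width: 0.0295
grip_force: 24.9
```

carry_out([
  [[0, 0, -0.02], 0],
  [[0, 0, -0.06], 0],
  [[0, 0, -0.12], 0],
  [[0, 0, -0.18], 0],
  [[0, 0, -0.195], 0],
  [[0, 0, -0.195], 0],
])

```text
clock: 40.28
position: [0.564, -0.3298, 0.2022]
orientation: [2.799, 1.42, 0.002]
contact_force: [0.6, -0.5, -0.7]
gripper_width: 0.0292
grip_force: 24.9
```

```bash
python3 - <<'E'
from h import *
did(.0348,.171,.235,-1.061); did(0,0,-.195,0)
rows((.532,-.151,.2,53.8),(.532,-.151,.065,53.8))
E
```

```text
cmd [ 0.5636 -0.3293  0.2001 53.7855] meas [ 0.564  -0.3298  0.2022] 53.8 F [ 0.6 -0.5 -0.7] M [ 0.04 -0.01 -0.06] w 0.0292 t 40.275
[[0.1252,-0.1308,0.0001],-0.000]
[[0.1252,-0.1308,0.1351],-0.000]
```

carry_out([
  [[0.03, -0.032, 0], 0],
  [[0.06, -0.064, 0], 0],
  [[0.09, -0.095, 0], 0],
  [[0.125, -0.131, 0], 0],
  [[0.125, -0.131, 0], 0],
  [[0.125, -0.131, 0.04], 0],
  [[0.125, -0.131, 0.08], 0],
  [[0.125, -0.131, 0.105], 0],
  [[0.125, -0.131, 0.125], 0],
  [[0.125, -0.131, 0.135], 0],
  [[0.125, -0.131, 0.135], 0],
])

```text
clock: 41.65
position: [0.5308, -0.1511, 0.064]
orientation: [-2.8, -1.419, 0.003]
contact_force: [0.6, -0.3, -0.2]
gripper_width: 0.029
grip_force: 24.9
```

carry_out([
  [[0, 0, 0], 0],
  [[0, 0, 0], 0],
  [[0, 0, 0], 0],
  [[0, 0, 0], 0],
  [[0, 0, -0.02], 0],
  [[0, 0, -0.06], 0],
  [[0, 0, -0.12], 0],
  [[0, 0, -0.17], 0],
  [[0, 0, -0.185], 0],
  [[0, 0, -0.185], 0],
], hand=0.48)

```text
clock: 42.9
position: [0.5321, -0.1513, 0.2511]
orientation: [2.8, 1.421, 0.002]
contact_force: [1.1, 1.7, -0.3]
gripper_width: 0.0415
grip_force: 0.0
```

```bash
python3 - <<'E'
from h import *
did(.125,-.131,.135,0);did(0,0,-.185,0);rows()
tf=[shot('top') for _ in range(5)]; d=tf[0]; I=np.mean([f['image'].astype(np.float32) for f in tf],0)
sf=[shot('scene') for _ in range(5)]; s=sf[0]; S=np.mean([f['image'].astype(np.float32) for f in sf],0)
up=lambda A,r0,r1,c0,c1:cv2.resize(A[r0:r1,c0:c1].mean(2),None,fx=8,fy=8,interpolation=cv2.INTER_CUBIC)
def big(g,m,c0,r0):
    k=max(cv2.findContours(m.astype(np.uint8),cv2.RETR_EXTERNAL,cv2.CHAIN_APPROX_NONE)[0],key=cv2.contourArea).reshape(-1,2); return (k+.5)/8-.5+[c0,r0]
g=up(I,238,272,98,140); print('plate/head levels',np.percentile(g,[2,50,95]))
k=big(g,g>195,98,238); P=onplane(d,k,.105)[:,:2].astype(np.float32); print('plate',cv2.minAreaRect(P))
for t in(70,90):
    k=big(g,g<t,98,238); print('head top px',k.min(0),k.max(0),cv2.minAreaRect(k.astype(np.float32)), 'on .155',cv2.minAreaRect(onplane(d,k,.155)[:,:2].astype(np.float32)))
    gs=up(S,300,340,180,222); ks=big(gs,gs<t-25,180,300); a=k.reshape(-1,1,2).astype(np.float32); 
    ca=np.array(cv2.minAreaRect(k.astype(np.float32))[0]); cs=np.array(cv2.minAreaRect(ks.astype(np.float32))[0]); print('tri',tri(d,ca,s,cs),cv2.minAreaRect(ks.astype(np.float32)))
# pot content check: elbows in the pot
q=proj(d,[[.538,-.155,.05]])[0].astype(int)
f=lambda im,q,h,w:cv2.resize(im[q[1]-h:q[1]+h,q[0]-w:q[0]+w],(400,300),interpolation=cv2.INTER_CUBIC)
q2=proj(s,[[.538,-.155,.1]])[0].astype(int); q3=proj(d,[[.52,-.33,.0]])[0].astype(int)
save(np.hstack([f(S.astype(np.uint8),q2,36,48),f(I.astype(np.uint8),q3,36,48)]),'potA.png',1)
E
```

```text
cmd [ 0.5318 -0.151   0.2501 53.7855] meas [ 0.5321 -0.1513  0.2511] 53.8 F [ 1.1  1.7 -0.3] M [-0.03  0.03 -0.03] w 0.0415 t 42.9
plate/head levels [ 56.73509773 147.15973663 183.0866745 ]Traceback (most recent call last):
  File "<stdin>", line 9, in <module>
  File "<stdin>", line 7, in big
ValueError: max() iterable argument is empty
```

```bash
python3 - <<'E'
from h import *
tf=[shot('top') for _ in range(4)]; d=tf[0]; I=np.mean([f['image'].astype(np.float32) for f in tf],0)
sf=[shot('scene') for _ in range(4)]; s=sf[0]; S=np.mean([f['image'].astype(np.float32) for f in sf],0)
np.savez('st.npz',I=I,S=S)
up=lambda A,r0,r1,c0,c1:cv2.resize(A[r0:r1,c0:c1].mean(2),None,fx=8,fy=8,interpolation=cv2.INTER_CUBIC)
def big(m,c0,r0):
    k=max(cv2.findContours(m.astype(np.uint8),cv2.RETR_EXTERNAL,cv2.CHAIN_APPROX_NONE)[0],key=cv2.contourArea).reshape(-1,2); return (k+.5)/8-.5+[c0,r0]
g=up(I,238,272,98,140)
k=big(g>166,98,238); P=onplane(d,k,.105)[:,:2].astype(np.float32); print('plate',cv2.minAreaRect(P))
for t in(70,90):
    k=big(g<t,98,238); rt=cv2.minAreaRect(k.astype(np.float32)); print('head top',rt)
    gs=up(S,300,340,180,222); ks=big(gs<t-25,180,300); rs=cv2.minAreaRect(ks.astype(np.float32)); print('tri',tri(d,rt[0],s,rs[0]),rs)
f=lambda im,q,h,w:cv2.resize(im[q[1]-h:q[1]+h,q[0]-w:q[0]+w],(400,300),interpolation=cv2.INTER_CUBIC)
q2=proj(s,[[.538,-.155,.1]])[0].astype(int); q3=proj(d,[[.52,-.33,.0]])[0].astype(int); q4=proj(d,[[.39,.351,.1]])[0].astype(int); q5=proj(s,[[.39,.351,.12]])[0].astype(int)
A=lambda X:X.astype(np.uint8)
save(np.vstack([np.hstack([f(A(S),q2,36,48),f(A(I),q3,36,48)]),np.hstack([f(A(I),q4,18,24),f(A(S),q5,18,24)])]),'potA.png',1)
E
```

```text
plate ((0.3882085084915161, 0.35677337646484375), (0.06664086133241653, 0.05322907492518425), 77.60075378417969)
head top ((135.8125, 252.4375), (12.75, 7.25), 90.0)
tri (array([0.40474057, 0.32213505, 0.08230485]), np.float64(0.025329524883932177)) ((198.73899841308594, 322.5112609863281), (15.147208213806152, 6.1985697746276855), 77.90524291992188)
head top ((133.8125, 250.1875), (19.0, 11.25), 90.0)
tri (array([0.4077455 , 0.32480082, 0.08412466]), np.float64(0.017074420840513718)) ((198.7202606201172, 322.36761474609375), (16.305910110473633, 6.99429178237915), 77.34745025634766)
```

View pics/potA.png

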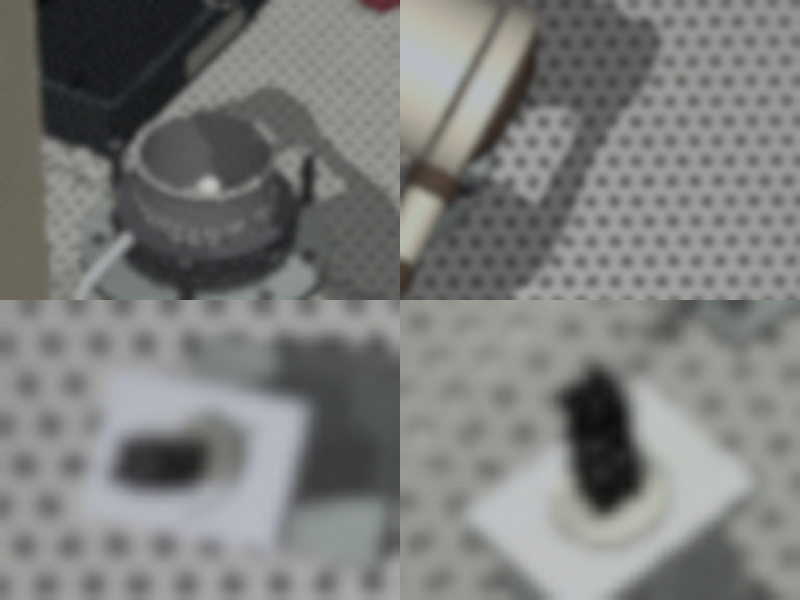

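```bash
python3 - <<'E'
from h import *
d=shot('top'); s=shot('scene'); z=np.load('st.npz')
q4=proj(d,[[.39,.351,.1]])[0].astype(int); q5=proj(s,[[.39,.351,.12]])[0].astype(int)
pt=q4+np.array([196/8.333-24-.5,154/8.333-18-.5]); ps=q5+np.array([210/8.333-24-.5,203/8.333-18-.5])
print('disc',onplane(d,[pt],.109),onplane(s,[ps],.109),tri(d,pt,s,ps))
up=lambda A,r0,r1,c0,c1:cv2.resize(A[r0:r1,c0:c1].mean(2),None,fx=8,fy=8,interpolation=cv2.INTER_CUBIC)
def big(m,c0,r0):
    k=max(cv2.findContours(m.astype(np.uint8),cv2.RETR_EXTERNAL,cv2.CHAIN_APPROX_NONE)[0],key=cv2.contourArea).reshape(-1,2); return (k+.5)/8-.5+[c0,r0]
for nm,A,dd,w,t in(('t',z['I'],d,(245,263,105,124),80),('s',z['S'],s,(308,338,185,214),55)):
    k=big(up(A,*w)<t,w[2],w[0]); r=cv2.minAreaRect(k.astype(np.float32)); print(nm,r)
    if nm=='t': a=r[0]
print('head',tri(d,a,s,r[0]))
rows((.389,.3545,.24,80),(.389,.3545,.117,80))
E
```

```text
disc [[0.39098839 0.35238216 0.109     ]] [[0.38609406 0.35837863 0.109     ]] (array([0.39048291, 0.35460068, 0.10165581]), np.float64(0.00089677515976333))
t ((115.1875, 255.0625), (5.25, 10.25), 90.0)
s ((198.7226104736328, 322.4500732421875), (15.736711502075195, 6.620227813720703), 77.36663818359375)
head (array([0.38877831, 0.35516897, 0.13148266]), np.float64(0.0004578409722657629))
cmd [ 0.5318 -0.151   0.2501 53.7855] meas [ 0.5317 -0.1512  0.2504] 53.8 F [-0.3 -0.9  0.2] M [-0.01 -0.03 -0.03] w 0.0412 t 43.9
[[0.3235,-0.4138,0.0101],-0.458]
[[0.3235,-0.4138,0.1331],-0.458]
```

The head is at (0.389, 0.355, 0.131), which agrees with its expected centre height of 0.132. Both elbows are gone from the bench. Going to the stirrer.

carry_out([
  [[0.03, -0.038, 0], -0.04],
  [[0.06, -0.076, 0], -0.08],
  [[0.09, -0.115, 0], -0.12],
  [[0.12, -0.154, 0], -0.16],
  [[0.15, -0.192, 0], -0.2],
  [[0.18, -0.23, 0], -0.25],
  [[0.21, -0.268, 0], -0.3],
  [[0.24, -0.307, 0], -0.34],
  [[0.27, -0.345, 0], -0.38],
  [[0.3, -0.384, 0], -0.42],
  [[0.3235, -0.414, 0], -0.458],
  [[0.3235, -0.414, 0], -0.458],
  [[0.3235, -0.414, 0.04], -0.458],
  [[0.3235, -0.414, 0.08], -0.458],
  [[0.3235, -0.414, 0.11], -0.458],
  [[0.3235, -0.414, 0.125], -0.458],
  [[0.3235, -0.414, 0.135], -0.458],
  [[0.3235, -0.414, 0.135], -0.458],
], hand=0.6)

```text
clock: 46.15
position: [0.3891, 0.3543, 0.1156]
orientation: [2.406, 2.02, 0.0]
contact_force: [0.4, -0.2, 0.8]
gripper_width: 0.0512
grip_force: 0.0
```

carry_out([
  [[0, 0, 0], 0],
  [[0, 0, 0], 0],
  [[0, 0, 0], 0],
  [[0, 0, 0], 0],
  [[0, 0, 0], 0],
  [[0, 0, 0], 0],
  [[0, 0, 0], 0],
], hand=0.0, grip_force=60)

```text
clock: 47.02
position: [0.3895, 0.3549, 0.1165]
orientation: [2.406, 2.02, 0.003]
contact_force: [-1.4, 0.1, 5.9]
gripper_width: 0.0152
grip_force: 59.0
```

```bash
python3 - <<'E'
from h import *
did(.3235,-.414,.135,-.458); c=cmd(); print(c)
rows((c[0],c[1],.315,c[3]),(.5382,-.155,.315,c[3]),(.5382,-.155,.175,c[3]))
E
```

```text
[ 0.38886519  0.35457836  0.1151     80.02698605]
cmd [ 0.3889  0.3546  0.1151 80.027 ] meas [0.3895 0.3549 0.1165] 80.0 F [-1.4  0.1  5.9] M [-0.02  0.19  0.  ] w 0.0152 t 47.025
[[0.0000,0.0000,-0.1999],0.000]
[[-0.4760,0.2353,-0.1999],0.000]
[[-0.4760,0.2353,-0.0599],0.000]
```

carry_out([
  [[0, 0, -0.005], 0],
  [[0, 0, -0.02], 0],
  [[0, 0, -0.05], 0],
  [[0, 0, -0.09], 0],
  [[0, 0, -0.13], 0],
  [[0, 0, -0.17], 0],
  [[0, 0, -0.2], 0],
  [[0, 0, -0.2], 0],
], grip_force=80)

```text
clock: 48.02
position: [0.3899, 0.3551, 0.319]
orientation: [2.405, 2.019, 0.01]
contact_force: [0.7, -0.8, -0.9]
gripper_width: 0.015
grip_force: 77.9
```

carry_out([
  [[-0.03, 0.015, 0], 0],
  [[-0.07, 0.035, 0], 0],
  [[-0.12, 0.06, 0], 0],
  [[-0.17, 0.085, 0], 0],
  [[-0.22, 0.11, 0], 0],
  [[-0.27, 0.134, 0], 0],
  [[-0.32, 0.158, 0], 0],
  [[-0.37, 0.183, 0], 0],
  [[-0.42, 0.208, 0], 0],
  [[-0.456, 0.225, 0], 0],
  [[-0.476, 0.2355, 0], 0],
  [[-0.476, 0.2355, 0], 0],
  [[-0.476, 0.2355, 0.03], 0],
  [[-0.476, 0.2355, 0.07], 0],
  [[-0.476, 0.2355, 0.1], 0],
  [[-0.476, 0.2355, 0.12], 0],
  [[-0.476, 0.2355, 0.14], 0],
  [[-0.476, 0.2355, 0.14], 0],
])

```text
clock: 50.28
position: [0.537, -0.1528, 0.1736]
orientation: [-2.401, -2.019, 0.002]
contact_force: [1.1, -0.7, -0.8]
gripper_width: 0.0151
grip_force: 78.1
```

carry_out([
  [[0, 0, 0.005], 0],
  [[0, 0, 0.01], 0],
  [[0, 0, 0.015], 0],
  [[0, 0, 0.02], 0],
  [[0, 0, 0.025], 0],
  [[0, 0, 0.025], 0],
])

```text
clock: 51.02
position: [0.538, -0.155, 0.1498]
orientation: [-2.405, -2.019, 0.001]
contact_force: [0.2, 0.8, -1.1]
gripper_width: 0.0152
grip_force: 78.1
```

carry_out([
  [[0, 0, 0.004], 0],
  [[0, 0, 0.008], 0],
  [[0, 0, 0.012], 0],
  [[0, 0, 0.014], 0],
  [[0, 0, 0.014], 0],
])

```text
clock: 51.65
position: [0.5392, -0.156, 0.1379]
orientation: [2.404, 2.018, 0.001]
contact_force: [-1.2, 0.2, -0.9]
gripper_width: 0.015
grip_force: 77.9
```

carry_out([
  [[0.005, 0, 0], 0],
  [[0.01, 0, 0], 0],
  [[0.015, 0, 0], 0],
  [[0.019, 0, 0], 0],
  [[0.023, 0, 0], 0],
  [[0.027, 0, 0], 0],
  [[0.027, 0, 0], 0],
])

```text
clock: 52.52
position: [0.5429, -0.1286, 0.1364]
orientation: [2.405, 2.02, -0.001]
contact_force: [-0.2, -0.7, -0.7]
gripper_width: 0.015
grip_force: 77.9
```

carry_out([
  [[-0.0013, 0.0083, 0], 0],
  [[-0.0052, 0.0159, 0], 0],
  [[-0.0111, 0.0218, 0], 0],
  [[-0.0187, 0.0257, 0], 0],
  [[-0.027, 0.027, 0], 0],
  [[-0.0353, 0.0257, 0], 0],
  [[-0.0429, 0.0218, 0], 0],
  [[-0.0488, 0.0159, 0], 0],
  [[-0.0527, 0.0083, 0], 0],
  [[-0.054, 0, 0], 0],
])

```text
clock: 53.78
position: [0.5331, -0.1819, 0.1365]
orientation: [2.406, 2.02, 0.0]
contact_force: [0.9, -1.0, -0.8]
gripper_width: 0.0147
grip_force: 78.2
```

carry_out([
  [[0.0013, -0.0083, 0], 0],
  [[0.0052, -0.0159, 0], 0],
  [[0.0111, -0.0218, 0], 0],
  [[0.0187, -0.0257, 0], 0],
  [[0.027, -0.027, 0], 0],
  [[0.0353, -0.0257, 0], 0],
  [[0.0429, -0.0218, 0], 0],
  [[0.0488, -0.0159, 0], 0],
  [[0.0527, -0.0083, 0], 0],
  [[0.054, 0, 0], 0],
  [[0.0527, 0.0083, 0], 0],
  [[0.0488, 0.0159, 0], 0],
  [[0.0429, 0.0218, 0], 0],
  [[0.0353, 0.0257, 0], 0],
  [[0.027, 0.027, 0], 0],
  [[0.0187, 0.0257, 0], 0],
  [[0.0111, 0.0218, 0], 0],
  [[0.0052, 0.0159, 0], 0],
  [[0.0013, 0.0083, 0], 0],
  [[0, 0, 0], 0],
])

```text
clock: 56.28
position: [0.5334, -0.181, 0.1365]
orientation: [-2.406, -2.019, -0.003]
contact_force: [-1.2, 3.4, -0.4]
gripper_width: 0.0153
grip_force: 79.1
```

carry_out([
  [[0.0013, -0.0083, 0], 0],
  [[0.0052, -0.0159, 0], 0],
  [[0.0111, -0.0218, 0], 0],
  [[0.0187, -0.0257, 0], 0],
  [[0.027, -0.027, 0], 0],
  [[0.0353, -0.0257, 0], 0],
  [[0.0429, -0.0218, 0], 0],
  [[0.0488, -0.0159, 0], 0],
  [[0.0527, -0.0083, 0], 0],
  [[0.054, 0, 0], 0],
  [[0.0527, 0.0083, 0], 0],
  [[0.0488, 0.0159, 0], 0],
  [[0.0429, 0.0218, 0], 0],
  [[0.0353, 0.0257, 0], 0],
  [[0.027, 0.027, 0], 0],
  [[0.0187, 0.0257, 0], 0],
  [[0.0111, 0.0218, 0], 0],
  [[0.0052, 0.0159, 0], 0],
  [[0.0013, 0.0083, 0], 0],
  [[0, 0, 0], 0],
])

```text
clock: 58.78
position: [0.5336, -0.1807, 0.1362]
orientation: [-2.406, -2.018, -0.004]
contact_force: [1.5, 5.1, 0.3]
gripper_width: 0.0153
grip_force: 79.4
```

carry_out([
  [[0.0013, -0.0083, 0], 0],
  [[0.0052, -0.0159, 0], 0],
  [[0.0111, -0.0218, 0], 0],
  [[0.0187, -0.0257, 0], 0],
  [[0.027, -0.027, 0], 0],
  [[0.0353, -0.0257, 0], 0],
  [[0.0429, -0.0218, 0], 0],
  [[0.0488, -0.0159, 0], 0],
  [[0.0527, -0.0083, 0], 0],
  [[0.054, 0, 0], 0],
  [[0.0527, 0.0083, 0], 0],
  [[0.0488, 0.0159, 0], 0],
  [[0.0429, 0.0218, 0], 0],
  [[0.0353, 0.0257, 0], 0],
  [[0.027, 0.027, 0], 0],
  [[0.0187, 0.0257, 0], 0],
  [[0.0111, 0.0218, 0], 0],
  [[0.0052, 0.0159, 0], 0],
  [[0.0013, 0.0083, 0], 0],
  [[0, 0, 0], 0],
])

```text
clock: 61.28
position: [0.5327, -0.1821, 0.1362]
orientation: [-2.406, -2.019, 0.001]
contact_force: [0.5, -0.5, -0.7]
gripper_width: 0.0143
grip_force: 79.4
```

carry_out([
  [[0.0013, -0.0083, 0], 0],
  [[0.0052, -0.0159, 0], 0],
  [[0.0111, -0.0218, 0], 0],
  [[0.0187, -0.0257, 0], 0],
  [[0.027, -0.027, 0], 0],
  [[0.0353, -0.0257, 0], 0],
  [[0.0429, -0.0218, 0], 0],
  [[0.0488, -0.0159, 0], 0],
  [[0.0527, -0.0083, 0], 0],
  [[0.054, 0, 0], 0],
  [[0.0527, 0.0083, 0], 0],
  [[0.0488, 0.0159, 0], 0],
  [[0.0429, 0.0218, 0], 0],
  [[0.0353, 0.0257, 0], 0],
  [[0.027, 0.027, 0], 0],
  [[0.0187, 0.0257, 0], 0],
  [[0.0111, 0.0218, 0], 0],
  [[0.0052, 0.0159, 0], 0],
  [[0.0013, 0.0083, 0], 0],
  [[0, 0, 0], 0],
])

```text
clock: 63.78
position: [0.5348, -0.1805, 0.1368]
orientation: [2.406, 2.019, 0.008]
contact_force: [5.1, 5.8, -0.5]
gripper_width: 0.0148
grip_force: 79.1
```

carry_out([
  [[0.009, 0, 0], 0],
  [[0.018, 0, 0], 0],
  [[0.027, 0, 0], 0],
  [[0.027, 0, -0.01], 0],
  [[0.027, 0, -0.025], 0],
  [[0.027, 0, -0.045], 0],
  [[0.027, 0, -0.07], 0],
  [[0.027, 0, -0.1], 0],
  [[0.027, 0, -0.135], 0],
  [[0.027, 0, -0.165], 0],
  [[0.027, 0, -0.179], 0],
  [[0.027, 0, -0.179], 0],
])

```text
clock: 65.28
position: [0.5388, -0.1556, 0.3167]
orientation: [2.405, 2.018, 0.001]
contact_force: [0.6, 0.6, -1.2]
gripper_width: 0.0151
grip_force: 79.2
```

```bash
python3 - <<'E'
from h import *
did(0,0,-.2,0);did(-.476,.2355,.14,0);did(0,0,.025,0);did(0,0,.014,0);did(.027,0,0,0);did(-.054,0,0,0);did(.027,0,-.179,0)
rows((.3889,.3546,.315,80.03),(.3889,.3546,.1155,80.03))
tf=[shot('top') for _ in range(4)]; sf=[shot('scene') for _ in range(4)]; d,s=tf[0],sf[0]
T=np.mean([f['image'].astype(np.float32) for f in tf],0); S=np.mean([f['image'].astype(np.float32) for f in sf],0)
# rod line in scene: bright rod under the disc, sample columns around the expected rod axis at several heights
c=cmd()
for h in(.02,.04,.06,.08):
    z=c[2]-.105+h; p=proj(s,[[c[0],c[1],z]])[0]; r=int(round(p[1])); row=S.mean(2)[r,int(p[0])-12:int(p[0])+13].astype(int); print('h',h,p.round(1),row.tolist())
f=lambda im,q,h,w:cv2.resize(im[q[1]-h:q[1]+h,q[0]-w:q[0]+w],(400,300),interpolation=cv2.INTER_CUBIC)
p=proj(s,[[c[0],c[1],.26]])[0].astype(int); q=proj(s,[[.538,-.155,.09]])[0].astype(int)
A=lambda X:X.astype(np.uint8)
save(np.hstack([f(A(S),p,36,48),f(A(S),q,36,48)]),'lifted.png',1)
E
```

```text
cmd [ 0.5384 -0.155   0.3151 80.027 ] meas [ 0.5388 -0.1556  0.3167] 80.0 F [ 0.6  0.6 -1.2] M [ 0.01  0.05 -0.06] w 0.0151 t 65.275
[[0.4760,-0.2355,0.0001],-0.000]
[[0.4760,-0.2355,0.1996],-0.000]
h 0.02 [264.7 162.6] [29, 27, 28, 27, 30, 30, 29, 29, 28, 30, 32, 31, 37, 43, 56, 72, 76, 76, 69, 58, 61, 64, 53, 37, 35]
h 0.04 [264.7 157. ] [27, 29, 31, 31, 29, 27, 22, 25, 24, 26, 28, 27, 30, 50, 78, 80, 76, 74, 68, 57, 50, 47, 38, 32, 28]
h 0.06 [264.7 151.2] [18, 18, 17, 22, 22, 26, 31, 31, 31, 34, 31, 23, 41, 69, 77, 74, 76, 81, 65, 37, 29, 30, 36, 35, 41]
h 0.08 [264.7 145.4] [29, 29, 31, 34, 31, 31, 33, 35, 35, 37, 42, 48, 59, 68, 75, 78, 81, 84, 86, 99, 117, 119, 113, 126, 135]
```

The scene view suggests the rod tilted in the grip: its columns are shifted to the right of where they should be. I'll fit the rod's line in 3D from depth before taking it back.

```bash
python3 - <<'E'
from h import *
fr=[shot('scene') for _ in range(8)]; s=fr[0]; Z=np.array([f['z_map'] for f in fr]); Z[Z==0]=np.nan; s['z_map']=np.nan_to_num(np.nanmedian(Z,0)).astype(np.float32)
C=cloud(s); c=cmd(); tip=c[2]-.105
P=C[120:185,235:300].reshape(-1,3); k=(np.hypot(P[:,0]-c[0],P[:,1]-c[1])<.035)&(P[:,2]>tip-.01)&(P[:,2]<tip+.15); Q=P[k]
rc=np.array(s['eye'])[:2]-c[:2]; rc/=np.linalg.norm(rc)
for lo in np.arange(-.01,.15,.01):
    q=Q[(Q[:,2]>=tip+lo)&(Q[:,2]<tip+lo+.01)]
    if len(q): print(round(lo,3),len(q),'rel mm',((np.median(q[:,:2],0)-c[:2])*1e3).round(1),'spread',(q[:,:2].std(0)*1e3).round(1))
m=(Q[:,2]<tip+.09)&(Q[:,2]>tip+.003); q=Q[m]; A=np.c_[q[:,2]-tip,np.ones(m.sum())]
sol=np.linalg.lstsq(A,q[:,:2]-c[:2],rcond=None)[0]; print('slope xy',sol[0].round(4),'at tip mm',(sol[1]*1e3).round(1),'surface offset toward cam',(rc*6).round(1)); t=Rth(c[3])[:2,:2]; print('slope in tool x,y',(t.T@sol[0]).round(4))
E
```

```text
0.0 5 rel mm [ -5.1 -14.8] spread [2.6 1.7]
0.01 10 rel mm [ -5.4 -13.3] spread [2.8 2.8]
0.02 11 rel mm [ -5.2 -11.3] spread [2.5 2.7]
0.03 11 rel mm [-4.9 -8.8] spread [3.3 1.7]
0.04 10 rel mm [-4.9 -7.9] spread [2.8 2.3]
0.05 11 rel mm [-4.4 -6.7] spread [2.9 2.9]
0.06 12 rel mm [-4.6 -4.5] spread [3.  2.1]
0.07 10 rel mm [-4.4 -2.8] spread [2.2 2.8]
0.08 8 rel mm [-3.9 -1.5] spread [3.2 2.9]
0.09 36 rel mm [-4.3  5.8] spread [9.3 4.9]
0.1 18 rel mm [-10.1   4.5] spread [8.8 6.5]
0.11 37 rel mm [-4.8  8.7] spread [12.9  3.9]
0.12 42 rel mm [-7.1  9.3] spread [13.5  3.8]
0.13 41 rel mm [-8.7  9.6] spread [12.7  4. ]
0.14 45 rel mm [3.6 8.8] spread [12.   4.9]
slope xy [0.0155 0.1662] at tip mm [ -4.8 -16.1] surface offset toward cam [-3.3  5. ]
slope in tool x,y [ 0.1664 -0.0136]
```

The rod has slipped to a tilt of about 9.5° in the pads, with the tip 20 mm toward -tool-x. I'll straighten it against the inner pot wall above the contents with a lighter grip, then stir again with a firm grip and a radius that lets 18 mm balls pass.

carry_out([
  [[0, 0, 0.03], 0],
  [[0, 0, 0.07], 0],
  [[0, 0, 0.1], 0],
  [[0, 0, 0.12], 0],
  [[0, 0, 0.135], 0],
  [[0, 0, 0.135], 0],
  [[-0.01, 0, 0.135], 0],
  [[-0.02, 0, 0.135], 0],
  [[-0.026, 0, 0.135], 0],
  [[-0.031, 0, 0.135], 0],
  [[-0.031, 0, 0.135], 0],
], grip_force=45)

```text
clock: 67.45
position: [0.5334, -0.1846, 0.181]
orientation: [-2.405, -2.018, -0.006]
contact_force: [0.5, 5.5, 0.7]
gripper_width: 0.0146
grip_force: 79.8
```

carry_out([
  [[-0.003, 0, 0], 0],
  [[-0.006, 0, 0], 0],
  [[-0.009, 0, 0], 0],
  [[-0.011, 0, 0], 0],
  [[-0.0125, 0, 0], 0],
  [[-0.0125, 0, 0], 0],
])

```text
clock: 68.2
position: [0.5313, -0.1964, 0.181]
orientation: [-2.405, -2.018, -0.006]
contact_force: [0.3, 6.5, 2.3]
gripper_width: 0.015
grip_force: 80.0
```

carry_out([
  [[0.01, 0, 0], 0],
  [[0.02, 0, 0], 0],
  [[0.03, 0, 0], 0],
  [[0.0435, 0, 0], 0],
  [[0.0435, 0, -0.03], 0],
  [[0.0435, 0, -0.07], 0],
  [[0.0435, 0, -0.11], 0],
  [[0.0435, 0, -0.135], 0],
  [[0.0435, 0, -0.135], 0],
  [[0.0435, 0, -0.135], 0],
])

```text
clock: 69.45
position: [0.5379, -0.1546, 0.3137]
orientation: [-2.404, -2.019, 0.001]
contact_force: [0.3, 0.3, -1.9]
gripper_width: 0.0149
grip_force: 79.5
```

```bash
cat >> h.py <<'E'
def tilt(n=6):
    fr=[shot('scene') for _ in range(n)]; s=fr[0]; Z=np.array([f['z_map'] for f in fr]); Z[Z==0]=np.nan; s['z_map']=np.nan_to_num(np.nanmedian(Z,0)).astype(np.float32)
    C=cloud(s); c=cmd(); tip=c[2]-.105; p=proj(s,[[c[0],c[1],tip+.05]])[0].astype(int)
    P=C[p[1]-35:p[1]+35,p[0]-30:p[0]+30].reshape(-1,3); k=(np.hypot(P[:,0]-c[0],P[:,1]-c[1])<.03)&(P[:,2]>tip+.003)&(P[:,2]<tip+.088); q=P[k]
    sol=np.linalg.lstsq(np.c_[q[:,2]-tip,np.ones(len(q))],q[:,:2]-c[:2],rcond=None)[0]; t=Rth(c[3])[:2,:2]
    print('tilt: slope tool x,y',(t.T@sol[0]).round(4),'at tip mm',(t.T@sol[1]*1e3).round(1),len(q))
E
python3 - <<'E'
from h import *
rows(); tilt()
E
```

```text
cmd [ 0.5384 -0.155   0.3151 80.027 ] meas [ 0.5379 -0.1546  0.3137] 80.0 F [ 0.3  0.3 -1.9] M [-0.01  0.    0.03] w 0.0149 t 69.45
tilt: slope tool x,y [0.0597 0.0008] at tip mm [ 0.4 -3.3] 97
```

carry_out([
  [[0.005, 0, 0.04], 0],
  [[0.005, 0, 0.08], 0],
  [[0.005, 0, 0.11], 0],
  [[0.005, 0, 0.13], 0],
  [[0.005, 0, 0.145], 0],
  [[0.005, 0, 0.155], 0],
  [[0.005, 0, 0.165], 0],
  [[0.005, 0, 0.165], 0],
], grip_force=120)

```text
clock: 70.75
position: [0.539, -0.1501, 0.1499]
orientation: [-2.405, -2.019, 0.001]
contact_force: [-0.9, 0.0, -1.5]
gripper_width: 0.0146
grip_force: 116.9
```

carry_out([
  [[0, 0, 0.004], 0],
  [[0, 0, 0.008], 0],
  [[0, 0, 0.012], 0],
  [[0, 0, 0.014], 0],
  [[0, 0, 0.014], 0],
])

```text
clock: 71.38
position: [0.5391, -0.1501, 0.1362]
orientation: [-2.406, -2.02, 0.0]
contact_force: [-0.4, -0.6, -0.4]
gripper_width: 0.0146
grip_force: 116.9
```

carry_out([
  [[0.006, 0, 0], 0],
  [[0.012, 0, 0], 0],
  [[0.018, 0, 0], 0],
  [[0.025, 0, 0], 0],
  [[0.025, 0, 0], 0],
])

```text
clock: 72.0
position: [0.5428, -0.1245, 0.1358]
orientation: [-2.404, -2.019, 0.001]
contact_force: [-1.4, 0.0, -0.7]
gripper_width: 0.0146
grip_force: 117.3
```

carry_out([
  [[-0.0012, 0.0077, 0], 0],
  [[-0.0048, 0.0147, 0], 0],
  [[-0.0103, 0.0202, 0], 0],
  [[-0.0173, 0.0238, 0], 0],
  [[-0.025, 0.025, 0], 0],
  [[-0.0327, 0.0238, 0], 0],
  [[-0.0397, 0.0202, 0], 0],
  [[-0.0452, 0.0147, 0], 0],
  [[-0.0488, 0.0077, 0], 0],
  [[-0.05, 0, 0], 0],
  [[-0.0488, -0.0077, 0], 0],
  [[-0.0452, -0.0147, 0], 0],
  [[-0.0397, -0.0202, 0], 0],
  [[-0.0327, -0.0238, 0], 0],
  [[-0.025, -0.025, 0], 0],
  [[-0.0173, -0.0238, 0], 0],
  [[-0.0103, -0.0202, 0], 0],
  [[-0.0048, -0.0147, 0], 0],
  [[-0.0012, -0.0077, 0], 0],
  [[0, 0, 0], 0],
])

```text
clock: 74.5
position: [0.5444, -0.1278, 0.1372]
orientation: [2.402, 2.018, -0.005]
contact_force: [-0.4, -6.4, 1.3]
gripper_width: 0.0148
grip_force: 117.7
```

carry_out([
  [[-0.0012, 0.0077, 0], 0],
  [[-0.0048, 0.0147, 0], 0],
  [[-0.0103, 0.0202, 0], 0],
  [[-0.0173, 0.0238, 0], 0],
  [[-0.025, 0.025, 0], 0],
  [[-0.0327, 0.0238, 0], 0],
  [[-0.0397, 0.0202, 0], 0],
  [[-0.0452, 0.0147, 0], 0],
  [[-0.0488, 0.0077, 0], 0],
  [[-0.05, 0, 0], 0],
  [[-0.0488, -0.0077, 0], 0],
  [[-0.0452, -0.0147, 0], 0],
  [[-0.0397, -0.0202, 0], 0],
  [[-0.0327, -0.0238, 0], 0],
  [[-0.025, -0.025, 0], 0],
  [[-0.0173, -0.0238, 0], 0],
  [[-0.0103, -0.0202, 0], 0],
  [[-0.0048, -0.0147, 0], 0],
  [[-0.0012, -0.0077, 0], 0],
  [[0, 0, 0], 0],
])

```text
clock: 77.0
position: [0.5412, -0.127, 0.1353]
orientation: [-2.402, -2.02, 0.013]
contact_force: [-7.9, -8.2, 0.5]
gripper_width: 0.0149
grip_force: 117.8
```

carry_out([
  [[-0.0012, 0.0077, 0], 0],
  [[-0.0048, 0.0147, 0], 0],
  [[-0.0103, 0.0202, 0], 0],
  [[-0.0173, 0.0238, 0], 0],
  [[-0.025, 0.025, 0], 0],
  [[-0.0327, 0.0238, 0], 0],
  [[-0.0397, 0.0202, 0], 0],
  [[-0.0452, 0.0147, 0], 0],
  [[-0.0488, 0.0077, 0], 0],
  [[-0.05, 0, 0], 0],
  [[-0.0488, -0.0077, 0], 0],
  [[-0.0452, -0.0147, 0], 0],
  [[-0.0397, -0.0202, 0], 0],
  [[-0.0327, -0.0238, 0], 0],
  [[-0.025, -0.025, 0], 0],
  [[-0.0173, -0.0238, 0], 0],
  [[-0.0103, -0.0202, 0], 0],
  [[-0.0048, -0.0147, 0], 0],
  [[-0.0012, -0.0077, 0], 0],
  [[0, 0, 0], 0],
])

```text
clock: 79.5
position: [0.541, -0.127, 0.135]
orientation: [-2.402, -2.02, 0.013]
contact_force: [-6.6, -8.0, 1.1]
gripper_width: 0.0146
grip_force: 117.9
```

carry_out([
  [[-0.0012, 0.0077, 0], 0],
  [[-0.0048, 0.0147, 0], 0],
  [[-0.0103, 0.0202, 0], 0],
  [[-0.0173, 0.0238, 0], 0],
  [[-0.025, 0.025, 0], 0],
  [[-0.0327, 0.0238, 0], 0],
  [[-0.0397, 0.0202, 0], 0],
  [[-0.0452, 0.0147, 0], 0],
  [[-0.0488, 0.0077, 0], 0],
  [[-0.05, 0, 0], 0],
  [[-0.0488, -0.0077, 0], 0],
  [[-0.0452, -0.0147, 0], 0],
  [[-0.0397, -0.0202, 0], 0],
  [[-0.0327, -0.0238, 0], 0],
  [[-0.025, -0.025, 0], 0],
  [[-0.0173, -0.0238, 0], 0],
  [[-0.0103, -0.0202, 0], 0],
  [[-0.0048, -0.0147, 0], 0],
  [[-0.0012, -0.0077, 0], 0],
  [[0, 0, 0], 0],
])

```text
clock: 82.0
position: [0.5417, -0.1266, 0.1354]
orientation: [-2.403, -2.021, 0.01]
contact_force: [-5.5, -7.3, 0.7]
gripper_width: 0.0147
grip_force: 118.0
```

carry_out([
  [[-0.008, 0, 0], 0],
  [[-0.016, 0, 0], 0],
  [[-0.025, 0, 0], 0],
  [[-0.025, 0, -0.01], 0],
  [[-0.025, 0, -0.025], 0],
  [[-0.025, 0, -0.045], 0],
  [[-0.025, 0, -0.07], 0],
  [[-0.025, 0, -0.1], 0],
  [[-0.025, 0, -0.135], 0],
  [[-0.025, 0, -0.165], 0],
  [[-0.025, 0, -0.179], 0],
  [[-0.025, 0, -0.179], 0],
  [[-0.025, 0, -0.179], 0],
])

```text
clock: 83.62
position: [0.5387, -0.1499, 0.3139]
orientation: [-2.404, -2.019, 0.001]
contact_force: [0.2, -0.4, -0.7]
gripper_width: 0.0147
grip_force: 117.7
```

```bash
python3 - <<'E'
from h import *
did(.005,0,0,0); rows((.3889,.3546,.315,80.03)); tilt()
E
```

```text
cmd [ 0.5392 -0.1501  0.3151 80.027 ] meas [ 0.5387 -0.1499  0.3139] 80.0 F [ 0.2 -0.4 -0.7] M [ 0.03  0.02 -0.03] w 0.0147 t 83.625
[[0.4710,-0.2355,0.0001],-0.000]
tilt: slope tool x,y [-0.12   -0.0045] at tip mm [22.1 -2.9] 104
```

The rod slipped the other way this time, with the tip about 15 mm toward +tool-x, because fittings wedged between rod and wall. I'll straighten it against the +x wall, then stir at a large radius near the wall, where nothing can wedge.

carry_out([
  [[0, 0, 0.03], 0],
  [[0, 0, 0.07], 0],
  [[0, 0, 0.1], 0],
  [[0, 0, 0.12], 0],
  [[0, 0, 0.135], 0],
  [[0, 0, 0.135], 0],
  [[0.01, 0, 0.135], 0],
  [[0.018, 0, 0.135], 0],
  [[0.024, 0, 0.135], 0],
  [[0.029, 0, 0.135], 0],
  [[0.033, 0, 0.135], 0],
  [[0.037, 0, 0.135], 0],
  [[0.0405, 0, 0.135], 0],
  [[0.0405, 0, 0.135], 0],
], grip_force=60)

```text
clock: 85.68
position: [0.5468, -0.1131, 0.1817]
orientation: [2.4, 2.016, -0.005]
contact_force: [-1.0, -7.9, -0.8]
gripper_width: 0.0145
grip_force: 118.0
```

carry_out([
  [[-0.01, 0, 0], 0],
  [[-0.02, 0, 0], 0],
  [[-0.03, 0, 0], 0],
  [[-0.0455, 0, 0], 0],
  [[-0.0455, 0, -0.03], 0],
  [[-0.0455, 0, -0.07], 0],
  [[-0.0455, 0, -0.11], 0],
  [[-0.0455, 0, -0.135], 0],
  [[-0.0455, 0, -0.135], 0],
  [[-0.0455, 0, -0.135], 0],
])

```text
clock: 86.92
position: [0.5378, -0.1553, 0.3137]
orientation: [-2.405, -2.018, 0.001]
contact_force: [0.1, -0.3, -0.2]
gripper_width: 0.0146
grip_force: 117.9
```

```bash
python3 - <<'E'
from h import *
did(-.005,0,0,0); rows((.5382,-.155,.315,80.03)); tilt()
E
```

```text
cmd [ 0.5384 -0.155   0.3151 80.027 ] meas [ 0.5378 -0.1553  0.3137] 80.0 F [ 0.1 -0.3 -0.2] M [-0.02 -0.02  0.02] w 0.0146 t 86.925
[[-0.0000,-0.0002,0.0001],-0.000]
tilt: slope tool x,y [-0.0366 -0.0004] at tip mm [ 9.  -2.5] 102
```

carry_out([
  [[0.01, 0, 0.03], 0],
  [[0.02, 0, 0.07], 0],
  [[0.033, 0, 0.1], 0],
  [[0.033, 0, 0.12], 0],
  [[0.033, 0, 0.135], 0],
  [[0.033, 0, 0.14], 0],
  [[0.033, 0, 0.14], 0],
], grip_force=120)

```text
clock: 88.1
position: [0.5442, -0.1229, 0.1757]
orientation: [2.406, 2.02, 0.0]
contact_force: [-0.1, 0.3, -1.0]
gripper_width: 0.0146
grip_force: 117.9
```

carry_out([
  [[-0.0004, 0.0056, 0.001], 0],
  [[-0.0018, 0.0111, 0.002], 0],
  [[-0.0039, 0.0163, 0.003], 0],
  [[-0.0069, 0.0212, 0.004], 0],
  [[-0.0105, 0.0255, 0.005], 0],
  [[-0.0148, 0.0291, 0.006], 0],
  [[-0.0197, 0.0321, 0.007], 0],
  [[-0.0249, 0.0342, 0.008], 0],
  [[-0.0304, 0.0356, 0.009], 0],
  [[-0.036, 0.036, 0.01], 0],
  [[-0.0416, 0.0356, 0.011], 0],
  [[-0.0471, 0.0342, 0.012], 0],
  [[-0.0523, 0.0321, 0.013], 0],
  [[-0.0572, 0.0291, 0.014], 0],
  [[-0.0615, 0.0255, 0.015], 0],
  [[-0.0651, 0.0212, 0.016], 0],
  [[-0.0681, 0.0163, 0.017], 0],
  [[-0.0702, 0.0111, 0.018], 0],
  [[-0.0716, 0.0056, 0.019], 0],
  [[-0.072, 0, 0.02], 0],
])

```text
clock: 90.6
position: [0.5326, -0.194, 0.1568]
orientation: [2.403, 2.018, 0.003]
contact_force: [-0.2, 1.0, -0.5]
gripper_width: 0.0144
grip_force: 117.9
```

carry_out([
  [[0.0004, -0.0056, 0.001], 0],
  [[0.0018, -0.0111, 0.002], 0],
  [[0.0039, -0.0163, 0.003], 0],
  [[0.0069, -0.0212, 0.004], 0],
  [[0.0105, -0.0255, 0.005], 0],
  [[0.0148, -0.0291, 0.006], 0],
  [[0.0197, -0.0321, 0.007], 0],
  [[0.0249, -0.0342, 0.008], 0],
  [[0.0304, -0.0356, 0.009], 0],
  [[0.036, -0.036, 0.01], 0],
  [[0.0416, -0.0356, 0.011], 0],
  [[0.0471, -0.0342, 0.012], 0],
  [[0.0523, -0.0321, 0.013], 0],
  [[0.0572, -0.0291, 0.014], 0],
  [[0.0615, -0.0255, 0.015], 0],
  [[0.0651, -0.0212, 0.016], 0],
  [[0.0681, -0.0163, 0.017], 0],
  [[0.0702, -0.0111, 0.018], 0],
  [[0.0716, -0.0056, 0.018], 0],
  [[0.072, 0, 0.018], 0],
])

```text
clock: 93.1
position: [0.5432, -0.1217, 0.1361]
orientation: [-2.403, -2.018, 0.002]
contact_force: [-0.4, 0.4, -1.4]
gripper_width: 0.015
grip_force: 117.9
```

carry_out([
  [[-0.0004, 0.0056, 0], 0],
  [[-0.0018, 0.0111, 0], 0],
  [[-0.0039, 0.0163, 0], 0],
  [[-0.0069, 0.0212, 0], 0],
  [[-0.0105, 0.0255, 0], 0],
  [[-0.0148, 0.0291, 0], 0],
  [[-0.0197, 0.0321, 0], 0],
  [[-0.0249, 0.0342, 0], 0],
  [[-0.0304, 0.0356, 0], 0],
  [[-0.036, 0.036, 0], 0],
  [[-0.0416, 0.0356, 0], 0],
  [[-0.0471, 0.0342, 0], 0],
  [[-0.0523, 0.0321, 0], 0],
  [[-0.0572, 0.0291, 0], 0],
  [[-0.0615, 0.0255, 0], 0],
  [[-0.0651, 0.0212, 0], 0],
  [[-0.0681, 0.0163, 0], 0],
  [[-0.0702, 0.0111, 0], 0],
  [[-0.0716, 0.0056, 0], 0],
  [[-0.072, 0, 0], 0],
])

```text
clock: 95.6
position: [0.5324, -0.1916, 0.1377]
orientation: [-2.405, -2.018, -0.007]
contact_force: [5.2, 6.0, 1.5]
gripper_width: 0.0146
grip_force: 118.3
```

carry_out([
  [[0.0004, -0.0056, 0], 0],
  [[0.0018, -0.0111, 0], 0],
  [[0.0039, -0.0163, 0], 0],
  [[0.0069, -0.0212, 0], 0],
  [[0.0105, -0.0255, 0], 0],
  [[0.0148, -0.0291, 0], 0],
  [[0.0197, -0.0321, 0], 0],
  [[0.0249, -0.0342, 0], 0],
  [[0.0304, -0.0356, 0], 0],
  [[0.036, -0.036, 0], 0],
  [[0.0416, -0.0356, 0], 0],
  [[0.0471, -0.0342, 0], 0],
  [[0.0523, -0.0321, 0], 0],
  [[0.0572, -0.0291, 0], 0],
  [[0.0615, -0.0255, 0], 0],
  [[0.0651, -0.0212, 0], 0],
  [[0.0681, -0.0163, 0], 0],
  [[0.0702, -0.0111, 0], 0],
  [[0.0716, -0.0056, 0], 0],
  [[0.072, 0, 0], 0],
])

```text
clock: 98.1
position: [0.5393, -0.1232, 0.1353]
orientation: [-2.399, -2.016, 0.017]
contact_force: [-6.2, -5.8, 0.6]
gripper_width: 0.0147
grip_force: 119.0
```

carry_out([
  [[-0.0004, 0.0056, 0], 0],
  [[-0.0018, 0.0111, 0], 0],
  [[-0.0039, 0.0163, 0], 0],
  [[-0.0069, 0.0212, 0], 0],
  [[-0.0105, 0.0255, 0], 0],
  [[-0.0148, 0.0291, 0], 0],
  [[-0.0197, 0.0321, 0], 0],
  [[-0.0249, 0.0342, 0], 0],
  [[-0.0304, 0.0356, 0], 0],
  [[-0.036, 0.036, 0], 0],
  [[-0.0416, 0.0356, 0], 0],
  [[-0.0471, 0.0342, 0], 0],
  [[-0.0523, 0.0321, 0], 0],
  [[-0.0572, 0.0291, 0], 0],
  [[-0.0615, 0.0255, 0], 0],
  [[-0.0651, 0.0212, 0], 0],
  [[-0.0681, 0.0163, 0], 0],
  [[-0.0702, 0.0111, 0], 0],
  [[-0.0716, 0.0056, 0], 0],
  [[-0.072, 0, 0], 0],
])

```text
clock: 100.6
position: [0.5318, -0.1939, 0.1375]
orientation: [2.405, 2.019, 0.001]
contact_force: [4.8, -1.6, 0.4]
gripper_width: 0.0148
grip_force: 118.8
```

carry_out([
  [[0.0004, -0.0056, 0], 0],
  [[0.0018, -0.0111, 0], 0],
  [[0.0039, -0.0163, 0], 0],
  [[0.0069, -0.0212, 0], 0],
  [[0.0105, -0.0255, 0], 0],
  [[0.0148, -0.0291, 0], 0],
  [[0.0197, -0.0321, 0], 0],
  [[0.0249, -0.0342, 0], 0],
  [[0.0304, -0.0356, 0], 0],
  [[0.036, -0.036, 0], 0],
  [[0.0416, -0.0356, 0], 0],
  [[0.0471, -0.0342, 0], 0],
  [[0.0523, -0.0321, 0], 0],
  [[0.0572, -0.0291, 0], 0],
  [[0.0615, -0.0255, 0], 0],
  [[0.0651, -0.0212, 0], 0],
  [[0.0681, -0.0163, 0], 0],
  [[0.0702, -0.0111, 0], 0],
  [[0.0716, -0.0056, 0], 0],
  [[0.072, 0, 0], 0],
])

```text
clock: 103.1
position: [0.5433, -0.1212, 0.1362]
orientation: [-2.403, -2.017, 0.0]
contact_force: [-2.5, 0.1, 0.2]
gripper_width: 0.0144
grip_force: 118.9
```

carry_out([
  [[-0.0004, 0.0056, 0], 0],
  [[-0.0018, 0.0111, 0], 0],
  [[-0.0039, 0.0163, 0], 0],
  [[-0.0069, 0.0212, 0], 0],
  [[-0.0105, 0.0255, 0], 0],
  [[-0.0148, 0.0291, 0], 0],
  [[-0.0197, 0.0321, 0], 0],
  [[-0.0249, 0.0342, 0], 0],
  [[-0.0304, 0.0356, 0], 0],
  [[-0.036, 0.036, 0], 0],
  [[-0.0416, 0.0356, 0], 0],
  [[-0.0471, 0.0342, 0], 0],
  [[-0.0523, 0.0321, 0], 0],
  [[-0.0572, 0.0291, 0], 0],
  [[-0.0615, 0.0255, 0], 0],
  [[-0.0651, 0.0212, 0], 0],
  [[-0.0681, 0.0163, 0], 0],
  [[-0.0702, 0.0111, 0], 0],
  [[-0.0716, 0.0056, 0], 0],
  [[-0.072, 0, 0], 0],
])

```text
clock: 105.6
position: [0.5312, -0.1942, 0.1381]
orientation: [2.405, 2.019, -0.001]
contact_force: [0.0, -0.3, -0.6]
gripper_width: 0.0142
grip_force: 118.8
```

carry_out([
  [[0.0004, -0.0056, 0], 0],
  [[0.0018, -0.0111, 0], 0],
  [[0.0039, -0.0163, 0], 0],
  [[0.0069, -0.0212, 0], 0],
  [[0.0105, -0.0255, 0], 0],
  [[0.0148, -0.0291, 0], 0],
  [[0.0197, -0.0321, 0], 0],
  [[0.0249, -0.0342, 0], 0],
  [[0.0304, -0.0356, 0], 0],
  [[0.036, -0.036, 0], 0],
  [[0.0416, -0.0356, 0], 0],
  [[0.0471, -0.0342, 0], 0],
  [[0.0523, -0.0321, 0], 0],
  [[0.0572, -0.0291, 0], 0],
  [[0.0615, -0.0255, 0], 0],
  [[0.0651, -0.0212, 0], 0],
  [[0.0681, -0.0163, 0], 0],
  [[0.0702, -0.0111, 0], 0],
  [[0.0716, -0.0056, 0], 0],
  [[0.072, 0, 0], 0],
])

```text
clock: 108.1
position: [0.544, -0.1224, 0.137]
orientation: [-2.405, -2.019, 0.001]
contact_force: [0.0, -1.2, -0.7]
gripper_width: 0.0145
grip_force: 119.0
```

carry_out([
  [[-0.0004, 0.0056, 0], 0],
  [[-0.0018, 0.0111, 0], 0],
  [[-0.0039, 0.0163, 0], 0],
  [[-0.0069, 0.0212, 0], 0],
  [[-0.0105, 0.0255, 0], 0],
  [[-0.0148, 0.0291, 0], 0],
  [[-0.0197, 0.0321, 0], 0],
  [[-0.0249, 0.0342, 0], 0],
  [[-0.0304, 0.0356, 0], 0],
  [[-0.036, 0.036, 0], 0],
])

```text
clock: 109.35
position: [0.5754, -0.1651, 0.1391]
orientation: [2.403, 2.017, 0.005]
contact_force: [4.3, 3.1, 4.7]
gripper_width: 0.0142
grip_force: 119.6
```

carry_out([
  [[0, 0, -0.008], 0],
  [[0, 0, -0.02], 0],
  [[0, -0.005, -0.035], 0],
  [[0, -0.015, -0.05], 0],
  [[0, -0.026, -0.07], 0],
  [[0.003, -0.036, -0.1], 0],
  [[0.003, -0.036, -0.135], 0],
  [[0.003, -0.036, -0.165], 0],
  [[0.003, -0.036, -0.178], 0],
  [[0.003, -0.036, -0.178], 0],
  [[0.003, -0.036, -0.178], 0],
])

```text
clock: 110.72
position: [0.5377, -0.1549, 0.3137]
orientation: [-2.404, -2.018, 0.002]
contact_force: [0.3, -0.3, -1.8]
gripper_width: 0.0147
grip_force: 118.7
```

```bash
python3 - <<'E'
from h import *
cmd([.5384,-.155,.3151,80.027]); did(.033,0,.14,0); did(-.072,0,.02,0); did(.072,0,.018,0); did(-.036,.036,0,0); did(.003,-.036,-.178,0)
rows((.3889,.3546,.315,80.03)); tilt()
E
```

```text
cmd [ 0.5384 -0.155   0.3151 80.027 ] meas [ 0.5377 -0.1549  0.3137] 80.0 F [ 0.3 -0.3 -1.8] M [-0.05 -0.01 -0.04] w 0.0147 t 110.725
[[0.4760,-0.2355,0.0001],-0.000]
tilt: slope tool x,y [ 0.008  -0.0105] at tip mm [ 4.1 -3.1] 94
```

The stirrer is upright again, with a slope of 0.008 and the tip under the TCP. I'll take it back to the stand.

carry_out([
  [[0.03, -0.015, 0], 0],
  [[0.07, -0.035, 0], 0],
  [[0.12, -0.06, 0], 0],
  [[0.17, -0.085, 0], 0],
  [[0.22, -0.11, 0], 0],
  [[0.27, -0.134, 0], 0],
  [[0.32, -0.158, 0], 0],
  [[0.37, -0.183, 0], 0],
  [[0.42, -0.208, 0], 0],
  [[0.456, -0.2255, 0], 0],
  [[0.476, -0.2355, 0], 0],
  [[0.476, -0.2355, 0], 0],
  [[0.476, -0.2355, 0.03], 0],
  [[0.476, -0.2355, 0.06], 0],
  [[0.476, -0.2355, 0.08], 0],
  [[0.476, -0.2355, 0.09], 0],
  [[0.476, -0.2355, 0.09], 0],
])

```text
clock: 113.15
position: [0.3889, 0.3538, 0.2251]
orientation: [-2.407, -2.019, 0.002]
contact_force: [0.3, 0.6, -0.9]
gripper_width: 0.0146
grip_force: 118.7
```

carry_out([
  [[0, 0, 0.01], 0],
  [[0, 0, 0.02], 0],
  [[0, 0, 0.03], 0],
  [[0, 0, 0.04], 0],
  [[0, 0, 0.04], 0],
])

```text
clock: 113.78
position: [0.3881, 0.3541, 0.1841]
orientation: [-2.406, -2.02, 0.004]
contact_force: [0.6, -0.8, -1.4]
gripper_width: 0.0145
grip_force: 118.7
```

carry_out([
  [[0, 0, 0.015], 0],
  [[0, 0, 0.03], 0],
  [[0, 0, 0.045], 0],
  [[0, 0, 0.056], 0],
  [[0, 0, 0.063], 0],
  [[0, 0, 0.067], 0],
  [[0, 0, 0.067], 0],
])

```text
clock: 114.65
position: [0.3889, 0.3544, 0.1184]
orientation: [-2.406, -2.02, 0.0]
contact_force: [0.5, 0.3, -1.6]
gripper_width: 0.0147
grip_force: 118.7
```

carry_out([
  [[0, 0, 0.001], 0],
  [[0, 0, 0.002], 0],
  [[0, 0, 0.003], 0],
  [[0, 0, 0.003], 0],
])

```text
clock: 115.15
position: [0.3888, 0.3544, 0.1154]
orientation: [-2.406, -2.02, 0.0]
contact_force: [0.4, -0.1, -1.5]
gripper_width: 0.0144
grip_force: 118.7
```

carry_out([
  [[0, 0, 0], 0],
  [[0, 0, 0], 0],
  [[0, 0, 0], 0],
  [[0, 0, 0], 0],
  [[0, 0, 0], 0],
  [[0, 0, -0.02], 0],
  [[0, 0, -0.05], 0],
  [[0, 0, -0.09], 0],
  [[0, 0, -0.14], 0],
  [[0, 0, -0.18], 0],
  [[0, 0, -0.18], 0],
], hand=0.6)

```text
clock: 116.52
position: [0.3905, 0.3554, 0.2997]
orientation: [2.405, 2.019, 0.013]
contact_force: [0.8, -0.4, 0.2]
gripper_width: 0.0513
grip_force: 0.0
```

```bash
python3 - <<'E'
from h import *
did(.476,-.2355,.09,0);did(0,0,.04,0);did(0,0,.067,0);did(0,0,.003,0);did(0,0,-.18,0); rows((.33,.1,.35,80))
E
```

```text
cmd [ 0.3889  0.3546  0.2951 80.027 ] meas [0.3905 0.3554 0.2997] 80.0 F [ 0.8 -0.4  0.2] M [-0.03  0.02 -0.01] w 0.0513 t 116.525
[[-0.2609,-0.0139,-0.0549],0.000]
```

carry_out([
  [[-0.04, 0, -0.03], 0],
  [[-0.09, -0.01, -0.05], 0],
  [[-0.14, -0.02, -0.05], 0],
  [[-0.19, -0.03, -0.05], 0],
  [[-0.24, -0.03, -0.05], 0],
  [[-0.29, -0.03, -0.05], 0],
  [[-0.34, -0.03, -0.05], 0],
  [[-0.39, -0.03, -0.05], 0],
  [[-0.44, -0.02, -0.05], 0],
  [[-0.49, -0.01, -0.05], 0],
  [[-0.54, 0, -0.05], 0],
  [[-0.59, 0.01, -0.05], 0],
  [[-0.64, 0.02, -0.04], 0],
  [[-0.69, 0.03, -0.02], 0],
  [[-0.74, 0.04, 0], 0],
  [[-0.78, 0.046, 0], 0],
  [[-0.78, 0.046, 0], 0],
  [[-0.78, 0.046, 0], 0],
])

```text
clock: 118.78
position: [0.299, -0.4209, 0.2946]
orientation: [-2.405, -2.019, -0.001]
contact_force: [-1.2, -0.6, 0.9]
gripper_width: 0.0512
grip_force: 0.0
```

```bash
python3 - <<'E'
from h import *
tf=[shot('top') for _ in range(4)]; d=tf[0]; I=np.mean([f['image'].astype(np.float32) for f in tf],0).astype(np.uint8)
sf=[shot('scene') for _ in range(4)]; s=sf[0]; S=np.mean([f['image'].astype(np.float32) for f in sf],0).astype(np.uint8)
f=lambda im,P,h,w,dd,S=(400,300):(lambda q:cv2.resize(im[q[1]-h:q[1]+h,q[0]-w:q[0]+w],S,interpolation=cv2.INTER_CUBIC))(proj(dd,[P])[0].astype(int))
save(np.vstack([np.hstack([f(I,(.538,-.155,.05),33,44,d),f(S,(.538,-.155,.07),36,48,s)]),np.hstack([f(S,(.42,.27,.05),48,64,s),f(I,(.5,-.28,0),54,72,d)])]),'final.png',1)
print(env.sense()['position'],env.sense()['clock'])
E
```

```text
[ 0.2992428  -0.42143072  0.29567335] 119.175
```

View pics/final.png

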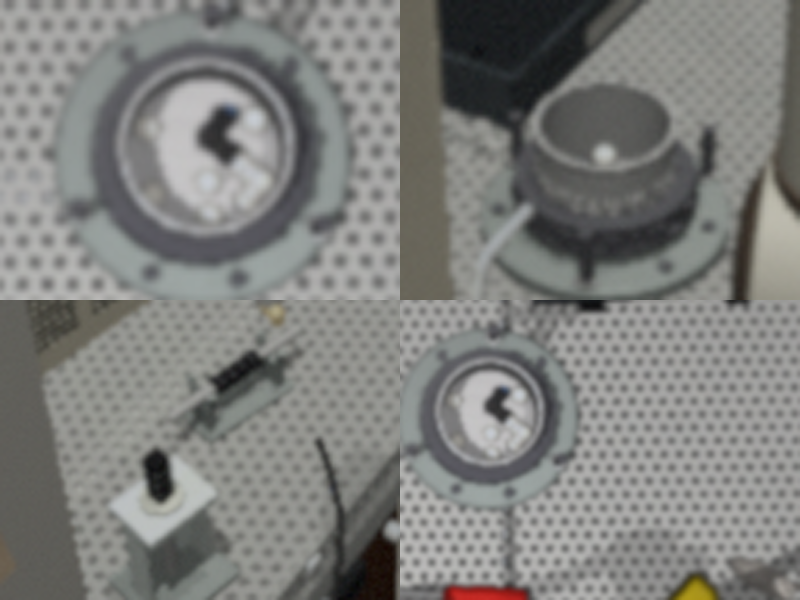

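The pot holds the black elbow at (218,135), the white elbow at (235,195) and the balls. The bar is in its cradle, the stirrer hangs upright, and nothing is spilled on the bench. Handing in.

```bash
python3 -c "
from rig import env
print(env.job_done())"
```

```text
the job is handed in; nothing more can be done
None
```

The job is handed in; the hand-in returned no verdict. The collar was turned to its hard stop with the bar, both elbows (the only fittings there) are in the pot, and they were stirred in more than three wide circles. The bar is back in its cradle, the stirrer hangs upright and nothing spilled. The stirrer slipped in the grip during the first stirs, so I straightened it against the pot wall and stirred again.

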